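# Release the bench balance and run its check weights

### The arm

A 7-joint arm with a two-finger parallel gripper is mounted at the origin on a cart in front of the work surface, level with it; the furniture and walls round the work are solid. World frame = base frame: x ahead of the robot, y to its left, z up, the work surface at z = 0. Lengths are in m, angles in rad, forces in N, time in s.
With the tool pointing down it reaches from about 0.425 to 0.875 m from the base axis. Payload 4.7 kg.
Tool frame: the origin (TCP) lies between the finger pads; the fingertips stand 8 mm ahead of it and the grasp point (between the pads) lies 11 mm behind it; x points along the fingers, y is the direction in which the jaws open and shut, and the axes are right-handed (so a half turn about x gives the same grasp; the last joint's range is limited). The gripper opens to 87 mm and grips with 3 to 60 N. Pads are 19 mm wide; open, the fingers measure 117 mm over their backs; the gripper's body (75 mm by 190 mm) begins 51 mm behind the grasp point.
Start: joints at [-1.2, 0.321, -0.07, 1.45, 0.023, 1.371, -0.057], TCP at [0.227, 0.609, 0.231] pointing down, gripper open.
Joint ranges: [-2.86, 2.86], [-0.3, 2.09], [-1.38, 1.24], [0.06, 2.45], [-1.56, 4.7], [0.09, 2.05], [-2.69, 2.69]. Speed limits (rad/s): [2.57, 2.57, 3.14, 3.14, 3.14, 3.14, 3.14].

### API

Orientations are given as a rotation vector (axis times angle).
In Python, from plant import ctrl gives the robot as it stands.
- The arm moves only by the tool move_arm, never from a script. Its argument "deltas" is a list that holds one entry, the list of rows, each a list of 7 numbers: the shift along the tool's x, y, z in m, then the turn, a rotation vector about the tool's x, y, z in degrees, then the finger opening in m, from 0 to 0.087. In form: [[[dx, dy, dz, rx, ry, rz, jaw], ...]]. A call has exactly 5 rows; each row is the pose to reach, as a shift and turn from the pose commanded when the call began, along the tool's axes at that moment; what a row does not reach only later rows make up. A row lasts 1/8 s, in which the tool goes at most 62.5 mm and 10.7 degrees, less where a joint would pass 70% of its speed; a pose out of reach is approached as far as the arm can. A call with a gripper value outside its range is refused whole. The fingers move at their own pace and stop on an object; the grip force is fixed at half the most. Time passes only in rows, so rows that repeat a pose let the fingers close, or fill a call up. It gives the time, the measured TCP pose, the force and the opening at its end, in the units of the state.
- ctrl.get_state(): the state, without advancing time (a new reading comes with each control period).
- ctrl.read_camera(name): name is "scene" or "side" or "wrist"; returns a dict with "frame" (480x640x3 uint8, red, green, blue), "z_map" (480x640 float32, m along the optical axis (not along the pixel's ray), 0 where there is no reading), "fx", "fy", "cx", "cy" (pixels), "distortion" ([k1, k2, p1, p2, k3] as OpenCV has them; the pictures are not rectified), "R" (3x3) and "t" (3): a world point X has camera coordinates R X + t; the wrist camera has in their place "mount" (4x4, takes a point from camera to tool coordinates, whose origin is the TCP and whose axes are the tool frame's). Camera axes: x right, y down, z forward; pixel columns grow to the right and rows downward; lengths in m; the calibration is good to about 2 mm. A picture is of the moment at which its call begins: read the wrist's pose just before it.
- ctrl.hand_in(): hands the job in, once; it reports no verdict.
The state is a dict: "clock": time; "joint_positions": joint angles; "joint_vel": joint speeds; "joint_efforts": joint torques, N m; "tool_pos": TCP position; "tcp_rot": TCP orientation; "force": force on the tool from outside, world axes, zero at the start; "moment": the same for the moment, N m; "opening": finger opening in m.
Only numpy, scipy, OpenCV 4.12 (cv2) and the standard library are available. Lean on these libraries where they do the work, as an engineer would, in place of code of your own. Each camera call takes 0.05 s, during which the arm holds its last target.

### The job

Get the bench balance ready and check it: first turn all three of its hold-down bolts anticlockwise to their end stops, before anything goes on the pan. Then gently set each check weight that is there upright on the middle of the pan, one at a time from the smallest to the largest, let go so that the pan settles for a moment, and take each off to stand upright well on the grey mat, without slamming the pan to its bottom stop. At the end the pan is empty, the bolts are still fully released, all the weights stand on the mat, and the timer, tape roll and petri dish are where they were.

Things in the scene. Friction and masses are not known exactly. Their poses are not given: they have to be found in the camera images.
- balance: Bench balance, fixed: a round white housing 206 mm across and 45 mm high with a display pod 38 mm high on its front, reaching 136 mm from the centre. Origin on the bench under the pan's centre; x points to the rear (away from the pod and front bolt), y to the left bolt's side.
- pan_center (a point): Centre of the top face of the round steel pan, 84 mm across, 6 mm thick, 90 mm above the bench when empty; it moves down with the pan.
- pan (a joint): How far the sprung pan is pressed down, m: 0 when empty, 0.016 at its bottom stop. Stiffness 600 N/m, so the small, mid and large weight press it down about 1.5, 3 and 6 mm.
- clamp_left (a joint): The hold-down bolt at the left of the pan (the front one stands by the display pod, the other two a little behind the pan's middle, left and right). Angle in rad, 0 to 2.2, growing anticlockwise as seen from above: near 0 (up to 0.35 at the start) its steel tab points in over the foot of the pan (clamped), 2.2 is its end stop (fully released, tab turned outward). Captive: it only turns, does not rise; dry friction about 0.06 N m holds it where it is left.
- clamp_right (a joint): The hold-down bolt at the right of the pan (the front one stands by the display pod, the other two a little behind the pan's middle, left and right). Angle in rad, 0 to 2.2, growing anticlockwise as seen from above: near 0 (up to 0.35 at the start) its steel tab points in over the foot of the pan (clamped), 2.2 is its end stop (fully released, tab turned outward). Captive: it only turns, does not rise; dry friction about 0.06 N m holds it where it is left.
- clamp_front (a joint): The hold-down bolt at the front of the pan (the front one stands by the display pod, the other two a little behind the pan's middle, left and right). Angle in rad, 0 to 2.2, growing anticlockwise as seen from above: near 0 (up to 0.35 at the start) its steel tab points in over the foot of the pan (clamped), 2.2 is its end stop (fully released, tab turned outward). Captive: it only turns, does not rise; dry friction about 0.06 N m holds it where it is left.
- clamp_left_grip (a point): Point on the axis of the hold-down bolt at the left of the pan, 83 mm from the pan's centre and 76 mm above the bench, in the middle of the bolt's black wing grip: a bar 36 mm long, 11 mm thick, 30 mm high, from 56 to 86 mm above the bench. Turns with the bolt: x along the bar (and along the steel tab below it), y across the bar's flat sides, z up. The bench balance's housing top is 45 mm above the bench.
- clamp_right_grip (a point): Point on the axis of the hold-down bolt at the right of the pan, 83 mm from the pan's centre and 76 mm above the bench, in the middle of the bolt's black wing grip: a bar 36 mm long, 11 mm thick, 30 mm high, from 56 to 86 mm above the bench. Turns with the bolt: x along the bar (and along the steel tab below it), y across the bar's flat sides, z up. The bench balance's housing top is 45 mm above the bench.
- clamp_front_grip (a point): Point on the axis of the hold-down bolt at the front of the pan, 83 mm from the pan's centre and 76 mm above the bench, in the middle of the bolt's black wing grip: a bar 36 mm long, 11 mm thick, 30 mm high, from 56 to 86 mm above the bench. Turns with the bolt: x along the bar (and along the steel tab below it), y across the bar's flat sides, z up. The bench balance's housing top is 45 mm above the bench.
- weight_small: Smallest check weight: plain steel cylinder 30 mm across and 24 mm high with a narrow neck and a smaller button head on top, 33 mm high in all, about 0.1 kg; stands upright on the bench. Origin at the centre of its underside, z up along its axis. May be absent.
- weight_mid: Middle check weight: plain steel cylinder 38 mm across and 26 mm high with a narrow neck and a smaller button head on top, 36 mm high in all, about 0.2 kg; stands upright on the bench. Origin at the centre of its underside, z up along its axis. May be absent.
- weight_large: Largest check weight: plain steel cylinder 48 mm across and 32 mm high with a narrow neck and a smaller button head on top, 44 mm high in all, about 0.4 kg; stands upright on the bench. Origin at the centre of its underside, z up along its axis. May be absent.
- weight_mat: Flat dark rubber mat with grey facing, fixed to the bench right of the plate reader, 240 mm (x) by 130 mm (y), 3 mm thick, no walls. Origin at the centre of its underside, z up; things stand 3 mm above it. Behind the bench's middle, from 0.63 m ahead of the robot on, are a shelf board 0.49 m up and its upright: pass in front of them. The plate reader between balance and mat is under 0.15 m high.
- timer: Bystander: small white lab timer, 58 x 62 x 21 mm, lying near the front edge; origin at the centre of its underside.
- tape_roll: Bystander: roll of tape 96 mm across, 25 mm high, lying behind the balance; origin at the centre of its underside.
- petri_a: Bystander: petri dish 92 mm across, 15 mm high, in front of the mat; origin at the centre of its underside.
Not all that is in view belongs to the job. Leave any pink look-alike of the weight_large alone.

How it is judged:
On the way, in this order (a step that is already met when the one before it is completed fails the run):
1. all three hold-down bolts turned anticlockwise to their end stops (value of joint each of clamp_left, clamp_right, clamp_front above 2.05 rad), for 0.2 s.
2. the smallest check weight stands alone, centred, upright and released on the pan, which sinks under that weight only (horizontal distance between weight_small and pan_center below 0.014 m and z of weight_small in the frame of pan_center below 0.006 m and angle between weight_small's own z axis and vertical below 0.12 rad and contact force between weight_small and the fingers below 0.05 N and linear speed of weight_small below 0.03 m/s and z of weight_small in the frame of balance between 0.087 and 0.0895 m), for 0.4 s.
3. the middle check weight stands alone, centred, upright and released on the pan, which sinks under that weight only (horizontal distance between weight_mid and pan_center below 0.014 m and z of weight_mid in the frame of pan_center below 0.006 m and angle between weight_mid's own z axis and vertical below 0.12 rad and contact force between weight_mid and the fingers below 0.05 N and linear speed of weight_mid below 0.03 m/s and z of weight_mid in the frame of balance between 0.0859 and 0.0895 m), for 0.4 s.
4. the largest check weight stands alone, centred, upright and released on the pan, which sinks under that weight only (horizontal distance between weight_large and pan_center below 0.014 m and z of weight_large in the frame of pan_center below 0.006 m and angle between weight_large's own z axis and vertical below 0.12 rad and contact force between weight_large and the fingers below 0.05 N and linear speed of weight_large below 0.03 m/s and z of weight_large in the frame of balance between 0.0829 and 0.0895 m), for 0.4 s.
At the end, for the whole second after the job is handed in: All three bolts are within 0.15 rad of their end stops, the pan is empty (pressed less than 0.6 mm), and every weight that is there stands upright (within 7 degrees), at rest, on the mat (its axis over the mat) (all of step 1 and value of joint pan below 0.0006 m and x of weight_small in the frame of weight_mat between -0.115 and 0.115 m and y of weight_small in the frame of weight_mat between -0.06 and 0.06 m and z of weight_small in the frame of weight_mat between 0 and 0.008 m and angle between each of weight_small, weight_mid, weight_large's own z axis and vertical below 0.12 rad and linear speed of each of weight_small, weight_mid, weight_large below 0.03 m/s and x of weight_mid in the frame of weight_mat between -0.115 and 0.115 m and y of weight_mid in the frame of weight_mat between -0.06 and 0.06 m and z of weight_mid in the frame of weight_mat between 0 and 0.008 m and x of weight_large in the frame of weight_mat between -0.115 and 0.115 m and y of weight_large in the frame of weight_mat between -0.06 and 0.06 m and z of weight_large in the frame of weight_mat between 0 and 0.008 m); the robot touches nothing.
It fails at once if a weight is put on the pan while a bolt is not fully released (value of joint any of clamp_left, clamp_right, clamp_front below 1.9 rad and ((horizontal distance between weight_small and pan_center below 0.05 m and z of weight_small in the frame of pan_center below 0.002 m) or (horizontal distance between weight_mid and pan_center below 0.05 m and z of weight_mid in the frame of pan_center below 0.002 m) or (horizontal distance between weight_large and pan_center below 0.05 m and z of weight_large in the frame of pan_center below 0.002 m))).
It fails at once if the pan is slammed or pressed to its bottom stop (value of joint pan above 0.0148 m).
It fails at once if the timer, tape roll or petri dish is disturbed (moved more than 3 cm) (distance of any of timer, tape_roll, petri_a from where it was at the start of the episode above 0.03 m).
Of weight_small, weight_mid, weight_large only 2 to 3 are there at a start; the rules pass over those that are not, and their reading is None.
At some moment in a run one of weight_small, weight_mid, weight_large may be knocked a few centimetres aside while the robot is not near it.
It also fails if it takes over 210 s, if anything falls off the work surface, if the arm or the gripper's body presses on something with over 40 N, if the wrist force passes 120 N, or if a joint passes its speed limit or range.

## Working session

There is one attempt and no reset: what is moved stays moved. The work goes in short steps, Python scripts to look and compute and a tool call to move; the robot and the scene stay as the last step left them, time stands still between calls to the robot, and variables do not carry over. Pictures are saved under pics/ and viewed, and the job is handed in when it is done.

Besides the shell and the picture viewer there is one more tool, called after "Request:" as name(argument=value, ...), one argument or row to a line, values as JSON. move_arm: Moves the arm, as the interface text tells. Its arguments: {"type":"object","properties":{"deltas":{"type":"array","items":{"type":"array","items":{"type":"array","items":{"type":"number"}}}}},"required":["deltas"]}

```bash
ls; mkdir -p pics; python3 - <<'E'
from plant import ctrl
import cv2,json
s=ctrl.get_state(); print(s)
for n in("scene","side","wrist"):
    c=ctrl.read_camera(n); cv2.imwrite(f"pics/{n}0.png",c["frame"][:,:,::-1])
    print(n,{k:(v.tolist() if hasattr(v,'tolist') else v) for k,v in c.items() if k not in("frame","z_map")})
E
```

```text
pics
{'clock': 0.0, 'joint_positions': array([-1.19991555,  0.32184675, -0.07009646,  1.4516747 ,  0.02264593,
        1.37078911, -0.05692202]), 'joint_vel': array([-0.00033289, -0.00075279, -0.00022125,  0.00026844, -0.00027649,
        0.00028063, -0.00031324]), 'joint_efforts': array([-1.23783651e-03, -4.91283023e+01, -4.04572953e-01, -3.12526953e+01,
       -6.38540718e-02,  4.39358479e-02,  1.76492090e-04]), 'tool_pos': array([0.22688584, 0.6085441 , 0.22944633]), 'tcp_rot': array([ 0.27841682,  1.55281494, -0.28144577]), 'force': array([0.68958528, 0.3104441 , 0.21644565]), 'moment': array([ 0.0318944 , -0.00733297,  0.00914216]), 'opening': 0.08750638920500588}
scene {'fx': 612.8587076895652, 'fy': 612.8587076895652, 'cx': 317.8713245305649, 'cy': 235.95182708964418, 'distortion': [-0.11414586842233845, 0.0, 0.0, 0.0, 0.0], 'R': [[-0.4307087038497033, -0.902474269436672, 0.005495946947896484], [-0.7023781898442067, 0.33137581850106035, -0.6299642413216232], [0.5667052945396613, -0.27519131512004136, -0.7766046930216284]], 't': [0.22640669226307322, 0.35322635526652235, 1.4233
[... 221 characters left out ...]
603363, 0.01048840699122772], [-0.05614642878124138, 0.45073123172187135, -0.8908922130569992], [0.08718146850622553, -0.8866782581725511, -0.45409366658563793]], 't': [0.47818862865119266, 0.06969264565883986, 1.4630108273111826]}
wrist {'fx': 368.5315507967273, 'fy': 368.5315507967273, 'cx': 312.20278443643565, 'cy': 238.22174466040744, 'distortion': [-0.06178169021089786, 0.0, 0.0, 0.0, 0.0], 'mount': [[0.0012220856714334927, -0.2676022517802529, 0.9635286925404702, -0.1549422177295624], [0.9999991287967543, -0.00015368285145551263, -0.0013110252903080224, -0.0005256428650736167], [0.000498911156755698, 0.9635294552963689, 0.26760183083069206, -0.07411186041633352], [0.0, 0.0, 0.0, 1.0]]}
```

View pics/scene0.png

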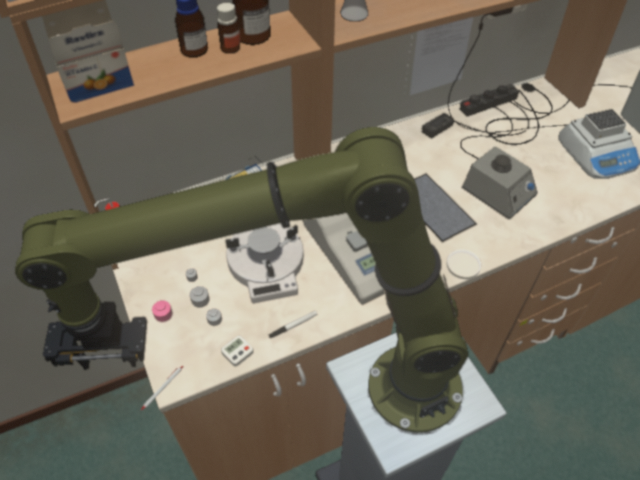

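View pics/side0.png

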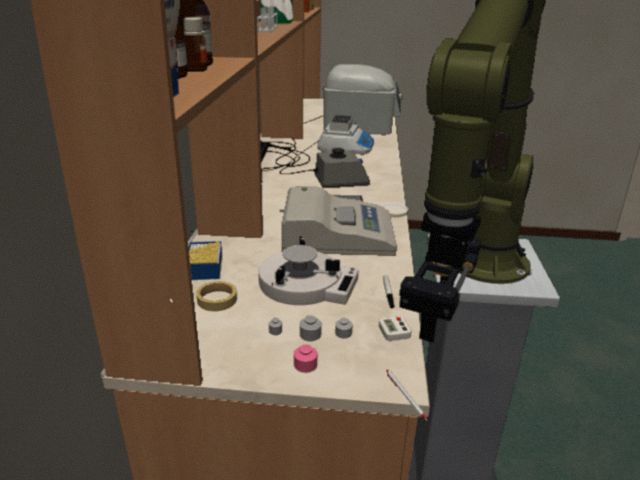

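View pics/wrist0.png

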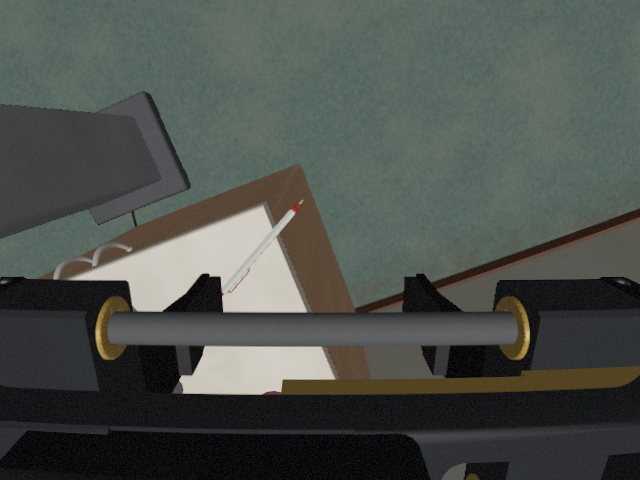

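```bash
cat > h.py <<'E'
from plant import ctrl
import numpy as np,cv2
from scipy.spatial.transform import Rotation as Ro
def cam(n,save=None):
    s=ctrl.get_state(); c=ctrl.read_camera(n)
    c["K"]=np.array([[c["fx"],0,c["cx"]],[0,c["fy"],c["cy"]],[0,0,1]]); c["D"]=np.array(c["distortion"],float)
    if n=="wrist":
        T=np.eye(4);T[:3,:3]=Ro.from_rotvec(s["tcp_rot"]).as_matrix();T[:3,3]=s["tool_pos"]
        M=T@np.array(c["mount"]); c["R"]=M[:3,:3].T; c["t"]=-M[:3,:3].T@M[:3,3]
    c["R"]=np.array(c["R"]);c["t"]=np.array(c["t"])
    if save: cv2.imwrite(f"pics/{save}.png",c["frame"][:,:,::-1])
    return c
def ray(c,u,v):
    p=cv2.undistortPoints(np.array([[[u,v]]],float),c["K"],c["D"])[0,0]
    return -c["R"].T@c["t"], c["R"].T@np.array([p[0],p[1],1.])
def onplane(c,u,v,z):
    o,d=ray(c,u,v); return o+d*(z-o[2])/d[2]
def proj(c,X):
    return cv2.projectPoints(np.array(X,float).reshape(-1,3),cv2.Rodrigues(c["R"])[0],c["t"],c["K"],c["D"])[0][:,0]
def cloud(c):
    H,W=c["z_map"].shape; u,v=np.meshgrid(np.arange(W),np.arange(H))
    p=cv2.undistortPoints(np.stack([u,v],-1).reshape(-1,1,2).astype(float),c["K"],c["D"])[:,0]
    z=c["z_map"].reshape(-1,1); P=np.hstack([p*z,z])
    X=(P-c["t"])@c["R"]; X[z[:,0]==0]=np.nan
    return X.reshape(H,W,3)
def crop(c,u0,v0,w,h,k,name):
    im=c["frame"][v0:v0+h,u0:u0+w,::-1]; cv2.imwrite(f"pics/{name}.png",cv2.resize(im,None,fx=k,fy=k,interpolation=cv2.INTER_CUBIC))
def toolpose():
    s=ctrl.get_state(); return s["tool_pos"],Ro.from_rotvec(s["tcp_rot"]).as_matrix(),s
E
python3 - <<'E'
from h import *
a=cam("scene");b=cam("side")
print(a["z_map"][270:330:10,180:230:8])
X=cloud(a);Y=cloud(b)
for p in[(192,272),(199,294),(214,314),(162,308),(264,240),(231,243),(297,244),(270,268),(440,205),(237,350)]: print("scene",p,X[p[1],p[0]].round(3))
for p in[(275,322),(311,320),(344,322),(305,352),(300,255),(280,272),(333,264),(302,243),(216,288)]: print("side",p,Y[p[1],p[0]].round(3))
crop(a,140,200,200,170,4,"sc1"); crop(b,180,220,240,170,3,"sd1")
E
```

```text
[[1.6347479 1.5988747 1.6364079 1.6392564 1.6355885 1.6351868 1.6303467]
 [1.614024  1.6035572 1.6184847 1.6126599 1.6142687 1.6076505 1.6133088]
 [1.5915303 1.6041821 1.5372882 1.5582067 1.5956292 1.5916016 1.5977165]
 [1.575442  1.572361  1.533695  1.541237  1.5769283 1.574289  1.5724742]
 [1.5587367 1.5481085 1.5515682 1.5575283 1.5085639 1.5595467 1.5538493]
 [1.5330144 1.5341607 1.5314034 1.5394747 1.5029328 1.5130212 1.5296726]]
scene (192, 272) [0.515 0.369 0.031]
scene (199, 294) [0.434 0.375 0.042]
scene (214, 314) [0.367 0.36  0.035]
scene (162, 308) [0.431 0.473 0.046]
scene (264, 240) [0.493 0.171 0.084]
scene (231, 243) [0.52  0.252 0.084]
scene (297, 244) [0.473 0.087 0.045]
scene (270, 268) [0.401 0.193 0.088]
scene (440, 205) [ 0.457 -0.362  0.004]
scene (237, 350) [0.258 0.343 0.019]
side (275, 322) [0.523 0.38  0.03 ]
side (311, 320) [0.445 0.385 0.045]
side (344, 322) [0.376 0.372 0.036]
side (305, 352) [0.446 0.488 0.042]
side (300, 255) [0.494 0.185 0.088]
side (280, 272) [0.531 0.257 0.081]
side (333, 264) [0.413 0.199 0.077]
side (302, 243) [0.498 0.111 0.082]
side (216, 288) [0.694 0.233 0.009]
```

```bash
echo
```

```text
(no output)
```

View pics/sc1.png

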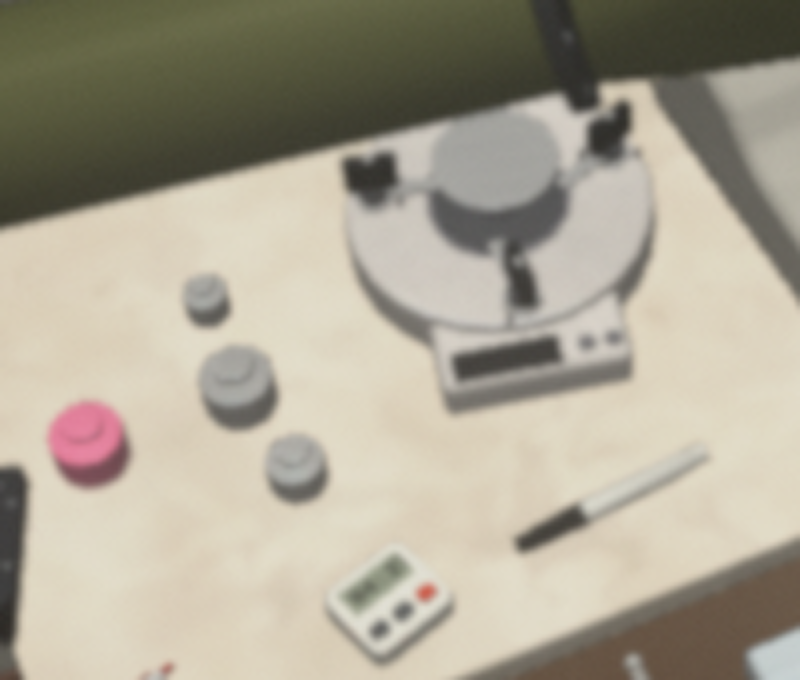

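View pics/sd1.png

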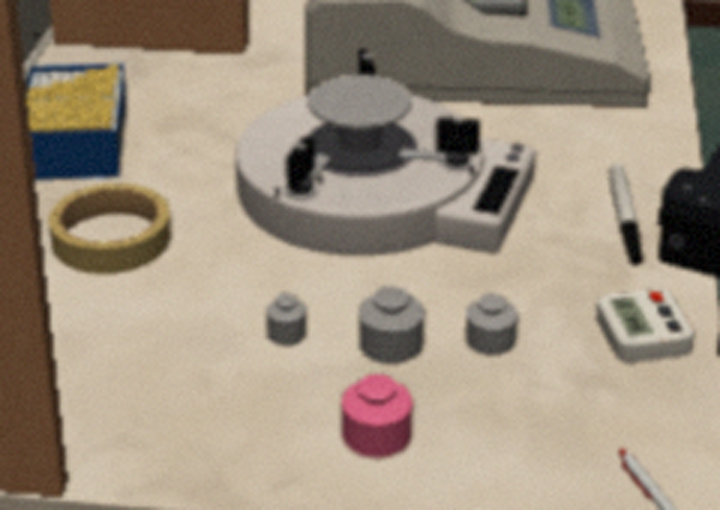

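```bash
python3 - <<'E'
from h import *
p,R,s=toolpose(); print(p,R.round(3))
a=cam("scene");b=cam("side")
# grey weights via cloud z & masks
for n,c,roi in(("scene",a,(180,262,240,330)),("side",b,(262,312,360,345))):
    X=cloud(c); Z=X[...,2]
    hsv=cv2.cvtColor(c["frame"],cv2.COLOR_RGB2HSV)
    u0,v0,u1,v1=roi
    m=np.zeros(Z.shape,np.uint8); m[v0:v1,u0:u1]=((hsv[...,1]<40))[v0:v1,u0:u1]
    k,l,st,ce=cv2.connectedComponentsWithStats(m)
    for i in range(1,k):
        if st[i,4]<40: continue
        P=X[(l==i)]; print(n,ce[i].round(1),st[i],np.nanmax(P[:,2]).round(3),onplane(c,*ce[i],0.016).round(3))
    # pan: points with z .08-.1 near .49,.18
    mm=(abs(Z-0.09)<0.012)&(np.hypot(X[...,0]-.49,X[...,1]-.18)<.06)
    print(n,"pan",np.nanmean(X[mm],0).round(4),mm.sum(), (X[mm].max(0)-X[mm].min(0)).round(3))
E
```

```text
[0.22699831 0.60882906 0.23002675] [[-0.     0.349  0.937]
 [-0.001  0.937 -0.349]
 [-1.    -0.001  0.   ]]
scene [209.5 295.5] [ 180  262   60   68 4073] 0.051 [0.437 0.35  0.016]
scene pan [0.4929 0.1747 0.0896] 653 [0.085 0.098 0.019]
side [310.  327.9] [299 315  23  26 460] 0.046 [0.448 0.374 0.016]
side [275.1 325.9] [268 318  15  17 186] 0.035 [0.524 0.376 0.016]
side [343.5 327.6] [335 318  18  21 286] 0.038 [0.376 0.365 0.016]
side pan [0.4959 0.1784 0.0894] 496 [0.106 0.09  0.012]
```

Request:
move_arm(
  deltas=[
    [[-0.007,-0.031,0.048,0,0,0,0.087],[-0.014,-0.062,0.095,0,0,0,0.087],[-0.021,-0.093,0.143,0,0,0,0.087],[-0.028,-0.125,0.19,0,0,0,0.087],[-0.035,-0.156,0.238,0,0,0,0.087]],
  ],
)

```text
clock: 0.98
tool_pos: [0.3965, 0.3781, 0.2661]
tcp_rot: [0.28, 1.552, -0.279]
force: [0.2, 0.6, -1.1]
opening: 0.0871
```

Request:
move_arm(
  deltas=[
    [[-0.007,-0.031,0.048,0,0,0,0.087],[-0.014,-0.062,0.095,0,0,0,0.087],[-0.021,-0.093,0.143,0,0,0,0.087],[-0.028,-0.125,0.19,0,0,0,0.087],[-0.035,-0.156,0.238,0,0,0,0.087]],
  ],
)

```text
clock: 1.6
tool_pos: [0.5649, 0.149, 0.3011]
tcp_rot: [0.28, 1.552, -0.279]
force: [0.8, -0.4, -0.2]
opening: 0.0867
```

```bash
python3 - <<'E'
from h import *
p,R,s=toolpose(); print(p,R.round(3),s["joint_positions"].round(2))
c=cam("wrist","w1"); cam("scene","s1")
E
```

```text
[0.56492642 0.14899128 0.30113336] [[ 0.001  0.349  0.937]
 [ 0.001  0.937 -0.349]
 [-1.     0.001  0.   ]] [-0.6   0.15  0.33  1.52 -0.05  1.47  0.95]
```

View pics/w1.png

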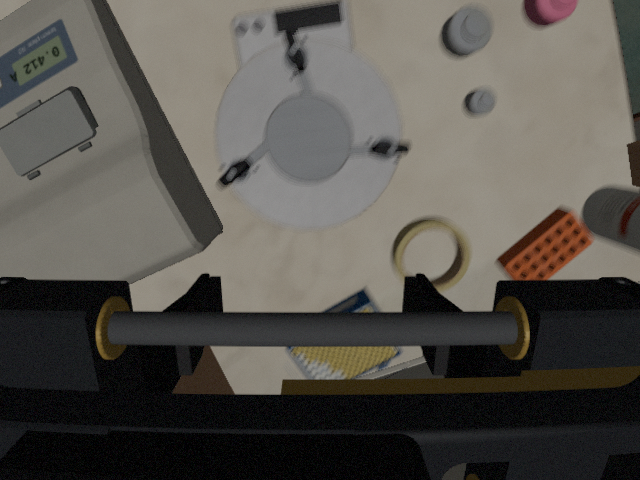

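View pics/s1.png

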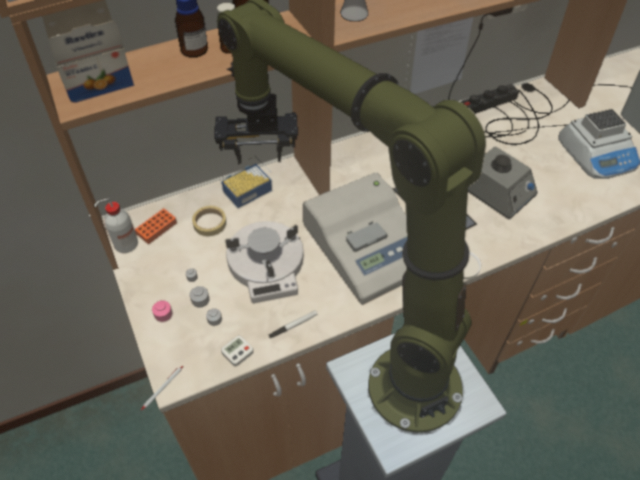

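```bash
python3 - <<'E'
from h import *
c=cam("wrist")
hsv=cv2.cvtColor(c["frame"],cv2.COLOR_RGB2HSV)
dark=((hsv[...,2]<60)).astype(np.uint8)
X=cloud(c)
k,l,st,ce=cv2.connectedComponentsWithStats(dark[:250])
for i in range(1,k):
    if st[i,4]<60: continue
    ys,xs=np.nonzero(l==i); pts=np.stack([xs,ys],1)
    W=np.array([onplane(c,u,v,0.083)[:2] for u,v in pts]); m=W.mean(0); ev,V=np.linalg.eigh(np.cov((W-m).T))
    print(ce[i].round(1),st[i],m.round(4),"ext",(np.sqrt(ev)*3.46).round(3),"az",np.degrees(np.arctan2(V[1,1],V[0,1])).round(1), np.nanmax(X[:250][l==i][:,2]).round(3))
Z=X[...,2]
mm=(abs(Z-0.09)<0.008)&(np.hypot(X[...,0]-.494,X[...,1]-.177)<.055)
print("pan",np.nanmean(X[mm],0).round(4),mm.sum(),(X[mm].max(0)-X[mm].min(0)).round(3))
# pan contour via ray
ct,_=cv2.findContours(cv2.morphologyEx(mm.astype(np.uint8),cv2.MORPH_OPEN,np.ones((9,9))),0,1); ct=max(ct,key=cv2.contourArea)
W=np.array([onplane(c,*q[0],0.09)[:2] for q in ct],np.float32); print("circ",cv2.minEnclosingCircle(W))
crop(c,200,0,220,240,3,"w1c")
E
```

```text
[167.7 134.8] [  98    0  130  246 5018] [0.4472 0.0343] ext [0.026 0.235] az -178.8 0.111
[308.2  18.6] [ 280    0   69   63 1688] [0.3991 0.2017] ext [0.045 0.058] az 110.4 0.088
[545.3   6.2] [532   0  31  14 224] [0.4641 0.4143] ext [0.009 0.025] az 56.5 0.031
[457.1  29.4] [448   3  30  43 391] [0.4561 0.3284] ext [0.015 0.037] az -169.4 0.033
[476.5  92.3] [471  79  15  25 152] [0.5166 0.3302] ext [0.01  0.022] az 173.2 0.025
[ 88.2 104.4] [ 68  83  34  59 398] [ 0.3886 -0.027 ] ext [0.014 0.05 ] az 178.4 0.089
[ 30.1 110. ] [ 7 97 44 29 62] [ 0.369  -0.0867] ext [0.003 0.059] az 95.1 0.09
[396.3 137.1] [378 129  40  17 418] [0.5293 0.244 ] ext [0.013 0.037] az 72.5 0.089
[637.2 148.5] [633 133   7  43 151] [0.6272 0.4793] ext [0.006 0.038] az 176.0 0.011
[243.2 163.2] [226 149  33  30 442] [0.4984 0.0933] ext [0.014 0.037] az 106.1 0.089
[618.8 206.8] [ 591  177   49   58 1541] [0.682  0.4497] ext [0.045 0.062] az -141.0 0.084
[415.3 223.4] [401 208  46  42 235] [0.6197 0.2357] ext [0.014 0.058] az 115.3 0.025
[528.  235.9] [512 223  34  27 156] [0.6767 0.3463] ext [0.01  0.038] az 107.7 0.023
[466.8 239.9] [462 226   9  24 114] [0.6568 0.2824] ext [0.007 0.025] az 173.9 0.026
pan [0.493  0.1726 0.0907] 6122 [0.084 0.083 0.006]
circ ((0.4937726557254791, 0.17268961668014526), 0.04208114370703697)
```

View pics/w1c.png

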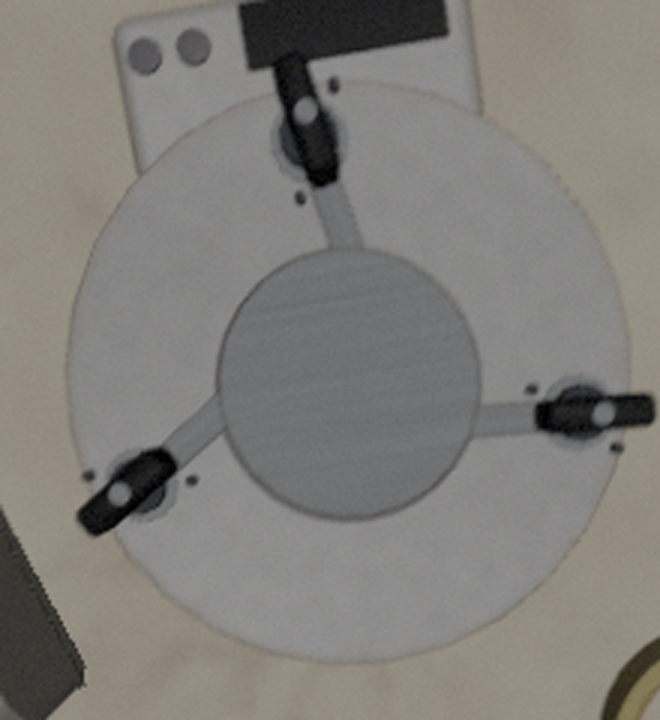

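```bash
python3 - <<'E'
from h import *
c=cam("wrist")
P=np.array([.494,.1727])
for n,d,e in(("front",(305,110),[(290,57),(326,183)]),("left",(604,412),[(538,414),(652,408)]),("right",(120,494),[(82,530),(172,457)])):
    w=onplane(c,d[0]/3+200-.33,d[1]/3-.33,0.087)[:2]
    E=[onplane(c,q[0]/3+200-.33,q[1]/3-.33,0.086)[:2] for q in e]; dv=E[1]-E[0]; mid=(E[0]+E[1])/2
    for m in(w,mid): print(n,m.round(4),"dist",np.linalg.norm(m-P).round(4),"az",np.degrees(np.arctan2(*(m-P)[::-1])).round(1))
    print("  bar az",np.degrees(np.arctan2(dv[1],dv[0])).round(1),np.linalg.norm(dv).round(3))
E
```

```text
front [0.4093 0.1941] dist 0.0874 az 165.8
front [0.4122 0.194 ] dist 0.0845 az 165.4
  bar az -4.2 0.038
left [0.5276 0.252 ] dist 0.0861 az 67.0
left [0.5264 0.2496] dist 0.0834 az 67.2
  bar az 72.5 0.037
right [0.4959 0.0949] dist 0.0778 az -88.6
right [0.4966 0.0968] dist 0.076 az -88.0
  bar az 106.5 0.039
```

```bash
python3 - <<'E'
from h import *
from scipy.optimize import least_squares
c=cam("wrist")
for B in(np.array([[.4093,.1941],[.5276,.252],[.4959,.0949]]),np.array([[.4122,.194],[.5264,.2496],[.4966,.0968]])):
    r=least_squares(lambda q:np.linalg.norm(B-q[:2],axis=1)-q[2],[.49,.17,.08]).x; d=B-r[:2]
    print(r.round(4),np.degrees(np.arctan2(d[:,1],d[:,0])).round(1))
g=cv2.cvtColor(c["frame"],cv2.COLOR_RGB2GRAY); 
print(onplane(c,349.5/3+200-.33,384/3-.33,.09))
o=-c["R"].T@c["t"]; print("cam",o)
# housing: circle r=103 at z=.045
h=cv2.HoughCircles(cv2.medianBlur(g[:240],5),cv2.HOUGH_GRADIENT,1,50,param1=60,param2=20,minRadius=35,maxRadius=110); print(h)
if h is not None:
  for q in h[0]: print(q, onplane(c,q[0],q[1],.09).round(4),onplane(c,q[0],q[1],.045).round(4), q[2]/368.5*(o[2]-.09),q[2]/368.5*(o[2]-.045))
E
```

```text
[0.4906 0.1777 0.083 ] [168.6  63.6 -86.4]
[0.491  0.1772 0.0806] [168.  64. -86.]
[0.48867369 0.18087315 0.09      ]
cam [0.49502513 0.1748086  0.45554917]
[[[309.5 134.5  45.2]
  [ 48.5 144.5  44.1]
  [ 78.5  97.5  68.2]
  [212.5  92.5  89.1]
  [ 30.5  81.5  37.7]
  [259.5 134.5  43.3]]]
[309.5 134.5  45.2] [0.4924 0.1727 0.09  ] [0.492  0.1724 0.045 ] 0.04483805333732359 0.050357727683174536
[ 48.5 144.5  44.1] [ 0.4063 -0.0734  0.09  ] [ 0.3954 -0.104   0.045 ] 0.04374686159303782 0.04913220755866168
[78.5 97.5 68.2] [ 0.379  -0.0224  0.09  ] [ 0.3647 -0.0466  0.045 ] 0.06765387180439608 0.07598222936681884
[212.5  92.5  89.1] [0.4238 0.1011 0.09  ] [0.415 0.092 0.045] 0.08838651494582567 0.09926711173256313
[30.5 81.5 37.7] [ 0.3468 -0.0608  0.09  ] [ 0.3285 -0.0898  0.045 ] 0.037398111111858943 0.04200191032085763
[259.5 134.5  43.3] [0.4753 0.1278 0.09  ] [0.4729 0.122  0.045 ] 0.04295326710200206 0.048240919639228746
```

```bash
cat > bolts.py <<'E'
from h import *
def bolts(c,P=np.array([.4935,.1735])):
    hsv=cv2.cvtColor(c["frame"],cv2.COLOR_RGB2HSV); X=cloud(c); Z=X[...,2]
    dist=np.hypot(X[...,0]-P[0],X[...,1]-P[1])
    m=((hsv[...,2]<60)&(Z>.070)&(Z<.1)&(dist>.05)&(dist<.115)).astype(np.uint8)
    k,l,st,ce=cv2.connectedComponentsWithStats(m); out=[]
    for i in range(1,k):
        if st[i,4]<60: continue
        ys,xs=np.nonzero(l==i)
        W=np.array([onplane(c,u,v,0.084)[:2] for u,v in zip(xs,ys)],np.float32)
        (cx,cy),sz,an=cv2.minAreaRect(W); 
        M=W.mean(0); ev,V=np.linalg.eigh(np.cov((W-M).T)); az=np.degrees(np.arctan2(V[1,1],V[0,1]))%180
        d=np.array([cx,cy])-P
        print(ce[i].round(1),st[i,4],"mean",M.round(4),"rect",np.round([cx,cy],4),np.round(sz,4),"az",az.round(1),"dist",np.hypot(*d).round(4),"az_from_pan",np.degrees(np.arctan2(d[1],d[0])).round(1))
        out.append((cx,cy,az))
    return np.array(out),m
E
python3 - <<'E'
from bolts import *
c=cam("wrist"); B,m=bolts(c)
from scipy.optimize import least_squares
r=least_squares(lambda q:np.linalg.norm(B[:,:2]-q[:2],axis=1)-q[2],[.49,.17,.08]).x; d=B[:,:2]-r[:2]
print(r.round(4),np.degrees(np.arctan2(d[:,1],d[:,0])).round(1))
im=c["frame"][:,:,::-1].copy(); im[m>0]=(0,0,255); cv2.imwrite("pics/m1.png",cv2.resize(im[0:200,200:420],None,fx=2.5,fy=2.5))
E
```

```text
[295.2  48.7] 451 mean [0.4138 0.1893] rect [0.4136 0.1892] [0.0112 0.0385] az 178.2 dist 0.0814 az_from_pan 168.9
[390.1 147.3] 374 mean [0.5302 0.2445] rect [0.5304 0.2453] [0.0377 0.0115] az 72.9 dist 0.0807 az_from_pan 62.8
[234.4 171.3] 373 mean [0.4982 0.0915] rect [0.4981 0.0909] [0.0118 0.0374] az 108.8 dist 0.0827 az_from_pan -86.8
[0.4935 0.1724 0.0817] [168.1  63.2 -86.8]
```

View pics/m1.png

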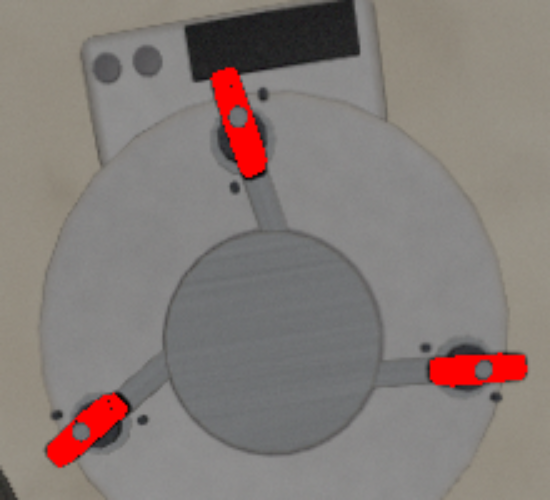

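```bash
python3 - <<'E'
from h import *
for n in("wrist","side","scene"):
    X=cloud(cam(n)).reshape(-1,3); d=np.hypot(X[:,0]-.498,X[:,1]-.09)
    for r in(.06,.08,.1,.12,.14):
        q=X[(d<r)&(X[:,2]<.25)&(X[:,1]<.1)]
        if len(q): i=np.nanargmax(q[:,2]); print(n,r,q[i].round(3))
E
```

```text
wrist 0.06 [0.503 0.081 0.089]
wrist 0.08 [0.479 0.019 0.118]
wrist 0.1 [ 0.476 -0.007  0.119]
wrist 0.12 [ 0.476 -0.007  0.119]
wrist 0.14 [ 0.476 -0.007  0.119]
side 0.06 [0.515 0.037 0.114]
side 0.08 [0.487 0.024 0.118]
side 0.1 [0.487 0.024 0.118]
side 0.12 [0.487 0.024 0.118]
side 0.14 [0.487 0.024 0.118]
scene 0.06 [0.512 0.033 0.111]
scene 0.08 [0.504 0.022 0.123]
scene 0.1 [0.504 0.022 0.123]
scene 0.12 [0.504 0.022 0.123]
scene 0.14 [0.504 0.022 0.123]
```

```bash
cat >> h.py <<'E'
def plan(x,y,z,az=None):
    p,R,s=toolpose(); d=R.T@(np.array([x,y,z])-p); a=np.degrees(np.arctan2(R[1,1],R[0,1]))
    print("pos",p.round(4),"yaz",a.round(1),"tilt",np.degrees(np.arccos(-R[2,0])).round(2),"q7",np.degrees(s["joint_positions"][6]).round(1),"F",s["force"].round(1),"op",s["opening"].round(4))
    print("delta tool",d.round(4),"len",np.linalg.norm(d).round(3),"" if az is None else "rx %.1f"%(a-az))
E
python3 -c "
from h import *
plan(.4123,.190,.20,-91.8)"
```

```text
Traceback (most recent call last):
  File "h.py", line 32, in plan
    print("pos",p.round(4),"yaz",a.round(1),"tilt",np.degrees(np.arccos(-R[2,0])).round(2),"q7",np.degrees(s["joint_positions"][6]).round(1),"F",s["force"].round(1),"op",s["opening"].round(4))
                                                                                                                                                                          ^^^^^^^^^^^^^^^^^^
AttributeError: 'float' object has no attribute 'round'
```

```bash
sed -i 's/s\["opening"\].round(4)/round(float(s["opening"]),4)/' h.py
python3 -c "
from h import *
plan(.4123,.190,.20,-91.8)"
```

```text
pos [0.5633 0.1522 0.3004] yaz 69.7 tilt 0.04 q7 54.4 F [-0.3 -0.3 -0.6] op 0.087
delta tool [ 0.1005 -0.0169 -0.1547] len 0.185 rx 161.5
```

Request:
move_arm(
  deltas=[
    [[0.02,-0.003,-0.031,10.4,0,0,0.087],[0.04,-0.007,-0.062,20.8,0,0,0.07],[0.06,-0.01,-0.093,31.2,0,0,0.06],[0.08,-0.014,-0.124,41.6,0,0,0.045],[0.1,-0.017,-0.155,52,0,0,0.045]],
  ],
)

```text
clock: 2.68
tool_pos: [0.4113, 0.1897, 0.2001]
tcp_rot: [0.984, 1.337, -0.983]
force: [0.4, -0.5, -0.3]
opening: 0.0547
```

Request:
move_arm(
  deltas=[
    [[0,0,0,10.6,0,0,0.045],[0,0,0,21.2,0,0,0.045],[0,0,0,31.8,0,0,0.045],[0,0,0,42.4,0,0,0.045],[0,0,0,53,0,0,0.045]],
  ],
)

```text
clock: 3.3
tool_pos: [0.4123, 0.1895, 0.2007]
tcp_rot: [1.652, 0.847, -1.651]
force: [0.7, 0.4, 0.1]
opening: 0.0453
```

Request:
move_arm(
  deltas=[
    [[0,0,0,10.6,0,0,0.045],[0,0,0,21.2,0,0,0.045],[0,0,0,31.8,0,0,0.045],[0,0,0,42.4,0,0,0.045],[0,0,0,53,0,0,0.045]],
  ],
)

```text
clock: 3.92
tool_pos: [0.4123, 0.1895, 0.2007]
tcp_rot: [2.21, 0.026, -2.21]
force: [0.1, 0.5, 0.1]
opening: 0.045
```

```bash
python3 - <<'E'
from h import *
plan(.4123,.190,.073,-91.8)
cam("wrist","w2");cam("side","d2")
E
```

```text
pos [0.4123 0.1895 0.2007] yaz -88.7 tilt 0.02 q7 -117.4 F [0.1 0.5 0.1] op 0.045
delta tool [ 1.277e-01 -4.000e-04  1.000e-04] len 0.128 rx 3.1
```

View pics/w2.png

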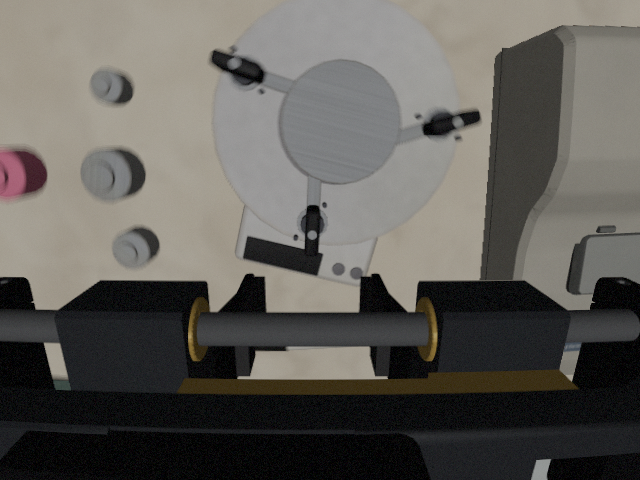

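View pics/d2.png

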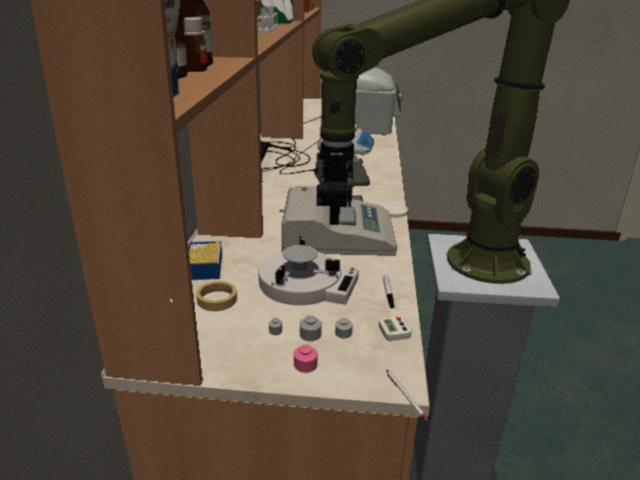

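```bash
python3 - <<'E'
from bolts import *
c=cam("wrist"); B,m=bolts(c)
X=cloud(c);Z=X[...,2];mm=(abs(Z-0.09)<0.008)&(np.hypot(X[...,0]-.494,X[...,1]-.173)<.05)
W=X[mm]; print(W.mean(0).round(4),((W.max(0)+W.min(0))/2).round(4))
E
```

```text
[235.2  66.2] 844 mean [0.5301 0.2452] rect [0.5303 0.2454] [0.0379 0.0122] az 73.2 dist 0.0808 az_from_pan 62.9
[450.7 121.6] 761 mean [0.4981 0.0925] rect [0.4981 0.0919] [0.0118 0.0396] az 108.4 dist 0.0818 az_from_pan -86.8
[311.9 231.3] 582 mean [0.4143 0.1893] rect [0.4139 0.1892] [0.0109 0.0387] az 179.0 dist 0.0811 az_from_pan 168.8
[0.4949 0.1725 0.0908] [0.4937 0.1723 0.0908]
```

Request:
move_arm(
  deltas=[
    [[0.04,0,0,1.3,0,0,0.045],[0.08,0,0,2.6,0,0,0.045],[0.1,0,0,2.6,0,0,0.045],[0.12,0,0,2.6,0,0,0.045],[0.128,0,0,2.6,0,0,0.045]],
  ],
)

```text
clock: 4.7
tool_pos: [0.412, 0.1886, 0.0715]
tcp_rot: [-2.213, 0.017, 2.216]
force: [-0.6, 0.5, 0.1]
opening: 0.0449
```

Request:
move_arm(
  deltas=[
    [[0,0,0,0,0,0,0.03],[0,0,0,0,0,0,0.015],[0,0,0,0,0,0,0.0],[0,0,0,0,0,0,0.0],[0,0,0,0,0,0,0.0]],
  ],
)

```text
clock: 5.32
tool_pos: [0.4133, 0.1898, 0.0731]
tcp_rot: [-2.213, 0.017, 2.21]
force: [0.9, 3.2, 1.0]
opening: 0.0108
```

Request:
move_arm(
  deltas=[
    [[0,0,0,-10,0,0,0],[0,0,0,-20,0,0,0],[0,0,0,-30,0,0,0],[0,0,0,-40,0,0,0],[0,0,0,-50,0,0,0]],
  ],
)

```text
clock: 5.95
tool_pos: [0.4135, 0.1894, 0.0731]
tcp_rot: [1.712, 0.785, -1.709]
force: [0.6, 2.3, 0.8]
opening: 0.0106
```

Request:
move_arm(
  deltas=[
    [[0,0,0,-10,0,0,0],[0,0,0,-20,0,0,0],[0,0,0,-30,0,0,0],[0,0,0,-40,0,0,0],[0,0,0,-50,0,0,0]],
  ],
)

```text
clock: 6.58
tool_pos: [0.414, 0.1893, 0.0731]
tcp_rot: [1.091, 1.281, -1.087]
force: [1.4, 1.3, -0.0]
opening: 0.0109
```

Request:
move_arm(
  deltas=[
    [[0,0,0,-4,0,0,0],[0,0,0,-8,0,0,0],[0,0,0,-12,0,0,0],[0,0,0,-15,0,0,0],[0,0,0,-15,0,0,0]],
  ],
)

```text
clock: 7.2
tool_pos: [0.4141, 0.1893, 0.0731]
tcp_rot: [0.898, 1.377, -0.894]
force: [2.5, 2.6, -0.2]
opening: 0.0112
```

```bash
python3 - <<'E'
from h import *
plan(.4123,.190,.073,25); print(ctrl.get_state()["moment"])
E
```

```text
pos [0.4141 0.1893 0.0731] yaz 23.9 tilt 0.17 q7 -3.6 F [ 2.5  2.6 -0.2] op 0.0112
delta tool [ 0.0001 -0.0014 -0.0013] len 0.002 rx -1.1
[ 0.56846812 -0.64670243  0.04149693]
```

Request:
move_arm(
  deltas=[
    [[0,0,0,-2,0,0,0],[0,0,0,-4,0,0,0],[0,0,0,-4,0,0,0],[0,0,0,-4,0,0,0],[0,0,0,-4,0,0,0]],
  ],
)

```text
clock: 7.82
tool_pos: [0.4141, 0.1893, 0.0731]
tcp_rot: [0.846, 1.4, -0.841]
force: [4.0, 3.3, -0.5]
opening: 0.0109
```

```bash
python3 - <<'E'
from h import *
plan(.4123,.190,.073,25); print(ctrl.get_state()["moment"])
E
```

```text
pos [0.4141 0.1893 0.0731] yaz 27.9 tilt 0.17 q7 0.4 F [ 4.   3.3 -0.5] op 0.0109
delta tool [ 0.0001 -0.0012 -0.0014] len 0.002 rx 2.9
[ 0.78894524 -0.9467285  -0.72615337]
```

Request:
move_arm(
  deltas=[
    [[0,0,0,2,0,0,0],[0,0,0,2,0,0,0.03],[0,0,0,2,0,0,0.03],[-0.03,0,0,2,0,0,0.03],[-0.09,0,0,2,0,0,0.03]],
  ],
)

```text
clock: 8.45
tool_pos: [0.4101, 0.1869, 0.1607]
tcp_rot: [0.863, 1.394, -0.876]
force: [1.6, 0.7, -0.6]
opening: 0.0295
```

```bash
python3 - <<'E'
from h import *
plan(.498,.091,.16,18.6)
E
```

```text
pos [0.4101 0.1869 0.1607] yaz 26.0 tilt 0.5 q7 -2.2 F [ 1.6  0.7 -0.6] op 0.0295
delta tool [0.0005 0.037  0.1247] len 0.13 rx 7.4
```

Request:
move_arm(
  deltas=[
    [[-0.03,0.01,0.03,2,0,0,0.045],[-0.03,0.02,0.07,4,0,0,0.045],[-0.03,0.03,0.1,6,0,0,0.045],[-0.03,0.037,0.125,7.4,0,0,0.045],[-0.03,0.037,0.125,7.4,0,0,0.045]],
  ],
)

```text
clock: 9.07
tool_pos: [0.5014, 0.0905, 0.1916]
tcp_rot: [0.968, 1.345, -0.972]
force: [-0.0, 0.3, 0.1]
opening: 0.0447
```

```bash
python3 - <<'E'
from bolts import *
plan(.498,.091,.073,18.6)
c=cam("wrist","w3"); bolts(c)
E
```

```text
pos [0.5014 0.0905 0.1916] yaz 18.4 tilt 0.13 q7 5.7 F [-0.   0.3  0.1] op 0.0447
delta tool [ 0.1186 -0.0028 -0.0016] len 0.119 rx -0.2
[429.5  36.9] 943 mean [0.5298 0.2445] rect [0.5298 0.2447] [0.0396 0.0123] az 73.3 dist 0.0799 az_from_pan 63.0
[236.8  62.9] 987 mean [0.4145 0.1889] rect [0.4143 0.1889] [0.0132 0.0378] az 116.1 dist 0.0807 az_from_pan 169.0
[310.  234.6] 591 mean [0.4975 0.0921] rect [0.4978 0.0913] [0.0104 0.0375] az 108.8 dist 0.0824 az_from_pan -87.0
```

View pics/w3.png

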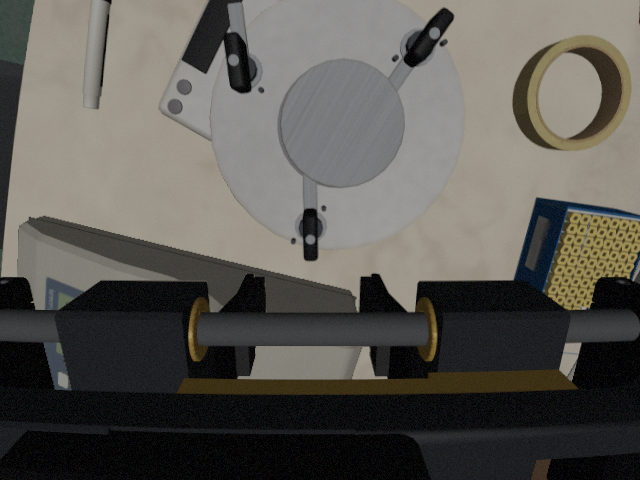

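Request:
move_arm(
  deltas=[
    [[0.04,-0.003,-0.002,0,0,0,0.045],[0.07,-0.003,-0.002,0,0,0,0.045],[0.09,-0.003,-0.002,0,0,0,0.045],[0.11,-0.003,-0.002,0,0,0,0.045],[0.118,-0.003,-0.002,0,0,0,0.045]],
  ],
)

```text
clock: 9.75
tool_pos: [0.4957, 0.0945, 0.0731]
tcp_rot: [0.964, 1.349, -0.968]
force: [0.9, 0.6, -0.6]
opening: 0.0448
```

Request:
move_arm(
  deltas=[
    [[0,0,0,0,0,0,0.03],[0,0,0,0,0,0,0.015],[0,0,0,0,0,0,0.0],[0,0,0,0,0,0,0.0],[0,0,0,0,0,0,0.0]],
  ],
)

```text
clock: 10.38
tool_pos: [0.4984, 0.0937, 0.0751]
tcp_rot: [0.969, 1.344, -0.966]
force: [2.2, -0.4, -0.3]
opening: 0.0106
```

Request:
move_arm(
  deltas=[
    [[0,0,0,-10,0,0,0],[0,0,0,-20,0,0,0],[0,0,0,-30,0,0,0],[0,0,0,-40,0,0,0],[0,0,0,-50,0,0,0]],
  ],
)

```text
clock: 11.0
tool_pos: [0.4962, 0.0916, 0.0751]
tcp_rot: [0.288, 1.554, -0.292]
force: [-5.7, -5.3, 8.7]
opening: 0.0108
```

Request:
move_arm(
  deltas=[
    [[0,0,0,-10,0,0,0],[0,0,0,-20,0,0,0],[0,0,0,-30,0,0,0],[0,0,0,-40,0,0,0],[0,0,0,-50,0,0,0]],
  ],
)

```text
clock: 11.62
tool_pos: [0.4964, 0.0884, 0.0751]
tcp_rot: [-0.397, 1.54, 0.389]
force: [-4.2, -11.0, 8.7]
opening: 0.0107
```

Request:
move_arm(
  deltas=[
    [[0,0,0,-4,0,0,0],[0,0,0,-8,0,0,0],[0,0,0,-10,0,0,0],[0,0,0,-12,0,0,0],[0,0,0,-13,0,0,0]],
  ],
)

```text
clock: 12.25
tool_pos: [0.4968, 0.0878, 0.075]
tcp_rot: [-0.568, 1.501, 0.56]
force: [-4.1, -10.8, 7.1]
opening: 0.0109
```

```bash
python3 - <<'E'
from h import *
plan(.498,.091,.073,129.2); print(ctrl.get_state()["moment"])
E
```

```text
pos [0.4968 0.0878 0.075 ] yaz 131.3 tilt 0.38 q7 118.6 F [ -4.1 -10.8   7.1] op 0.0109
delta tool [0.002  0.0016 0.0031] len 0.004 rx 2.1
[-2.33190072  0.8098935  -0.62207456]
```

Request:
move_arm(
  deltas=[
    [[0,0,0,2,0,0,0],[0,0,0,2,0,0,0.03],[0,0,0,2,0,0,0.03],[-0.03,0,0,2,0,0,0.03],[-0.09,0,0,2,0,0,0.03]],
  ],
)

```text
clock: 12.88
tool_pos: [0.4951, 0.0939, 0.1631]
tcp_rot: [-0.541, 1.508, 0.543]
force: [0.9, 0.8, -0.3]
opening: 0.0293
```

```bash
python3 - <<'E'
from bolts import *
plan(.5300,.2455,.20,-16.8)
c=cam("wrist","w4"); bolts(c)
E
```

```text
pos [0.4951 0.0939 0.1631] yaz 129.6 tilt 0.35 q7 116.2 F [ 0.9  0.8 -0.3] op 0.0293
delta tool [-0.0373  0.0946  0.1234] len 0.16 rx 146.4
[303.2 247.6] 710 mean [0.4961 0.0878] rect [0.4974 0.0887] [0.0382 0.0105] az 38.9 dist 0.0849 az_from_pan -87.4
[491.3 244.5] 833 mean [0.4138 0.184 ] rect [0.4134 0.186 ] [0.0124 0.0429] az 114.1 dist 0.0811 az_from_pan 171.1
```

View pics/w4.png

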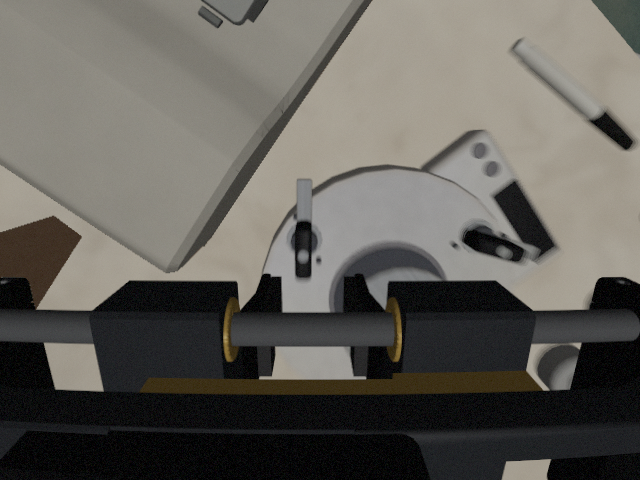

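Request:
move_arm(
  deltas=[
    [[-0.037,0.01,0.01,10,0,0,0.045],[-0.037,0.03,0.04,20,0,0,0.045],[-0.037,0.055,0.07,30,0,0,0.045],[-0.037,0.08,0.1,40,0,0,0.045],[-0.037,0.095,0.123,50,0,0,0.045]],
  ],
)

```text
clock: 13.55
tool_pos: [0.5312, 0.2482, 0.2013]
tcp_rot: [0.146, 1.566, -0.144]
force: [0.9, -0.3, -0.1]
opening: 0.0445
```

Request:
move_arm(
  deltas=[
    [[0,0,0,10,0,0,0.045],[0,0,0,20,0,0,0.045],[0,0,0,30,0,0,0.045],[0,0,0,40,0,0,0.045],[0,0,0,50,0,0,0.045]],
  ],
)

```text
clock: 14.18
tool_pos: [0.5313, 0.246, 0.2013]
tcp_rot: [0.825, 1.409, -0.825]
force: [-0.6, 0.3, 0.2]
opening: 0.0449
```

Request:
move_arm(
  deltas=[
    [[0,0,0,10,0,0,0.045],[0,0,0,20,0,0,0.045],[0,0,0,30,0,0,0.045],[0,0,0,40,0,0,0.045],[0,0,0,46.4,0,0,0.045]],
  ],
)

```text
clock: 14.8
tool_pos: [0.5314, 0.246, 0.2013]
tcp_rot: [1.425, 1.055, -1.424]
force: [-0.2, 0.4, 1.2]
opening: 0.045
```

```bash
python3 - <<'E'
from bolts import *
plan(.5300,.2453,.074,-16.8)
c=cam("wrist","w5"); bolts(c)
E
```

```text
pos [0.5314 0.246  0.2013] yaz -17.0 tilt 0.04 q7 -42.8 F [-0.2  0.4  1.2] op 0.045
delta tool [ 0.1273 -0.0011  0.0011] len 0.127 rx -0.2
[313.5 231.1] 574 mean [0.5319 0.2482] rect [0.5315 0.2478] [0.0371 0.0106] az 73.3 dist 0.0835 az_from_pan 62.9
```

View pics/w5.png

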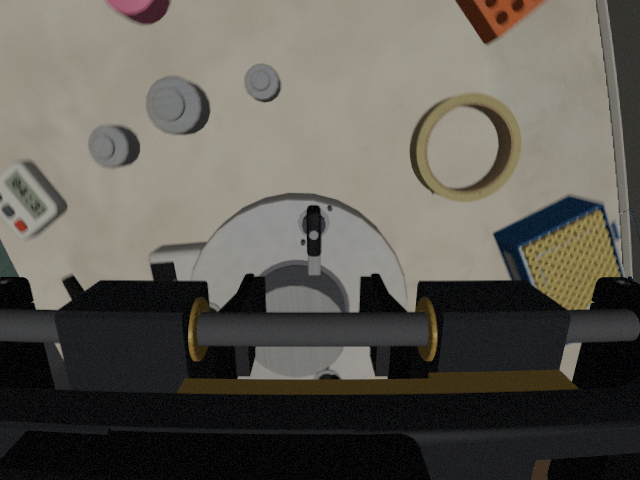

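Request:
move_arm(
  deltas=[
    [[0.04,0,0,0,0,0,0.045],[0.07,0,0,0,0,0,0.045],[0.1,0,0,0,0,0,0.045],[0.12,0,0,0,0,0,0.045],[0.127,0,0,0,0,0,0.045]],
  ],
)

```text
clock: 15.48
tool_pos: [0.5306, 0.2452, 0.073]
tcp_rot: [1.419, 1.057, -1.423]
force: [0.7, 0.1, 0.2]
opening: 0.0453
```

Request:
move_arm(
  deltas=[
    [[0,0,0,0,0,0,0.03],[0,0,0,0,0,0,0.015],[0,0,0,0,0,0,0.0],[0,0,0,0,0,0,0.0],[0,0,0,0,0,0,0.0]],
  ],
)

```text
clock: 16.1
tool_pos: [0.5321, 0.2451, 0.0751]
tcp_rot: [1.423, 1.055, -1.421]
force: [-1.1, 0.2, 0.8]
opening: 0.0108
```

Request:
move_arm(
  deltas=[
    [[0,0,0,-10,0,0,0],[0,0,0,-20,0,0,0],[0,0,0,-30,0,0,0],[0,0,0,-40,0,0,0],[0,0,0,-50,0,0,0]],
  ],
)

```text
clock: 16.73
tool_pos: [0.5336, 0.2454, 0.0751]
tcp_rot: [0.771, 1.428, -0.766]
force: [3.3, 0.8, -1.1]
opening: 0.0106
```

Request:
move_arm(
  deltas=[
    [[0,0,0,-10,0,0,0],[0,0,0,-20,0,0,0],[0,0,0,-30,0,0,0],[0,0,0,-40,0,0,0],[0,0,0,-50,0,0,0]],
  ],
)

```text
clock: 17.35
tool_pos: [0.5343, 0.2466, 0.0752]
tcp_rot: [0.092, 1.563, -0.086]
force: [5.4, 4.0, -4.9]
opening: 0.0108
```

Request:
move_arm(
  deltas=[
    [[0,0,0,-5,0,0,0],[0,0,0,-10,0,0,0],[0,0,0,-14,0,0,0],[0,0,0,-18,0,0,0],[0,0,0,-19,0,0,0]],
  ],
)

```text
clock: 17.98
tool_pos: [0.5343, 0.2472, 0.0752]
tcp_rot: [-0.162, 1.558, 0.169]
force: [6.8, 5.1, -4.6]
opening: 0.0108
```

```bash
python3 - <<'E'
from h import *
plan(.531,.246,.073,99.2); print(ctrl.get_state()["moment"])
E
```

```text
pos [0.5343 0.2472 0.0752] yaz 102.1 tilt 0.42 q7 72.7 F [ 6.8  5.1 -4.6] op 0.0108
delta tool [ 0.0022 -0.0004 -0.0035] len 0.004 rx 2.9
[ 1.12204041 -1.29690376 -0.71824528]
```

Request:
move_arm(
  deltas=[
    [[0,0,0,2,0,0,0],[0,0,0,2,0,0,0.03],[0,0,0,2,0,0,0.03],[-0.03,0,0,2,0,0,0.03],[-0.09,0,0,2,0,0,0.03]],
  ],
)

```text
clock: 18.6
tool_pos: [0.5295, 0.2436, 0.1626]
tcp_rot: [-0.142, 1.573, 0.137]
force: [1.2, 0.8, 0.9]
opening: 0.0293
```

```bash
python3 - <<'E'
from h import *
plan(.53,.37,.28,90)
E
```

```text
pos [0.5295 0.2436 0.1626] yaz 100.2 tilt 0.41 q7 71.4 F [1.2 0.8 0.9] op 0.0293
delta tool [-0.1178  0.1241  0.022 ] len 0.173 rx 10.2
```

Request:
move_arm(
  deltas=[
    [[-0.04,0.02,0.004,2,0,0,0.06],[-0.08,0.05,0.01,4,0,0,0.06],[-0.1,0.08,0.015,7,0,0,0.06],[-0.118,0.11,0.02,10.2,0,0,0.06],[-0.118,0.124,0.022,10.2,0,0,0.06]],
  ],
)

```text
clock: 19.23
tool_pos: [0.5312, 0.3731, 0.2838]
tcp_rot: [-0.0, 1.569, 0.003]
force: [0.1, 0.3, -1.2]
opening: 0.0594
```

```bash
cat > wts.py <<'E'
from h import *
def wts(c,hgt=None):
    """grey blobs standing on a plane; uses image circle of body top"""
    hsv=cv2.cvtColor(c["frame"],cv2.COLOR_RGB2HSV); X=cloud(c)
    Z=X[...,2]
    m=((hsv[...,1]<45)&(Z>.018)&(Z<.06)).astype(np.uint8); m=cv2.morphologyEx(m,cv2.MORPH_OPEN,np.ones((3,3)))
    m[c["_lim"]:]=0
    k,l,st,ce=cv2.connectedComponentsWithStats(m)
    for i in range(1,k):
        if st[i,4]<120: continue
        ys,xs=np.nonzero(l==i); P=X[l==i]; top=np.nanpercentile(P[:,2],97)
        ph=.024 if top<.0345 else (.026 if top<.040 else .032)
        sh=P[:,2]>ph-.004
        W=np.array([onplane(c,u,v,ph)[:2] for u,v in zip(xs[sh],ys[sh])],np.float32)
        ctr,r=cv2.minEnclosingCircle(W)
        print(ce[i].round(1),st[i,4],"top",top.round(4),"ctr",np.round(ctr,4),"diam",round(2*r,4),"mean",W.mean(0).round(4))
E
python3 - <<'E'
from bolts import *
from wts import *
plan(.53,.37,.28,90)
c=cam("wrist","w6"); bolts(c); c["_lim"]=270; wts(c)
E
```

```text
pos [0.5312 0.3731 0.2838] yaz 90.1 tilt 0.13 q7 50.7 F [ 0.1  0.3 -1.2] op 0.0594
delta tool [ 0.0038 -0.0031 -0.0012] len 0.005 rx 0.1
[118.4  89.4] 582 mean [0.4136 0.194 ] rect [0.4136 0.1934] [0.0151 0.0395] az 111.1 dist 0.0824 az_from_pan 166.0
[ 33.6 181.2] 601 mean [0.4972 0.0955] rect [0.4969 0.0953] [0.0401 0.02  ] az 45.3 dist 0.0782 az_from_pan -87.5
[187.3 212. ] 459 mean [0.5291 0.2495] rect [0.5297 0.2495] [0.0367 0.015 ] az 6.8 dist 0.0842 az_from_pan 64.5
[138.1 149.9] 24358 top 0.0537 ctr [0.476 0.173] diam 0.2648 mean [0.4727 0.1802]
[301.1  55. ] 1135 top 0.0379 ctr [0.3749 0.3609] diam 0.0387 mean [0.3747 0.3611]
[ 10.9 182.7] 2272 top 0.0568 ctr [0.4997 0.0177] diam 0.1384 mean [0.5158 0.0217]
[314.2 125. ] 1601 top 0.0456 ctr [0.4457 0.3748] diam 0.0477 mean [0.4455 0.3748]
[311.3 195.5] 533 top 0.0348 ctr [0.5221 0.3717] diam 0.0295 mean [0.5221 0.3718]
```

View pics/w6.png

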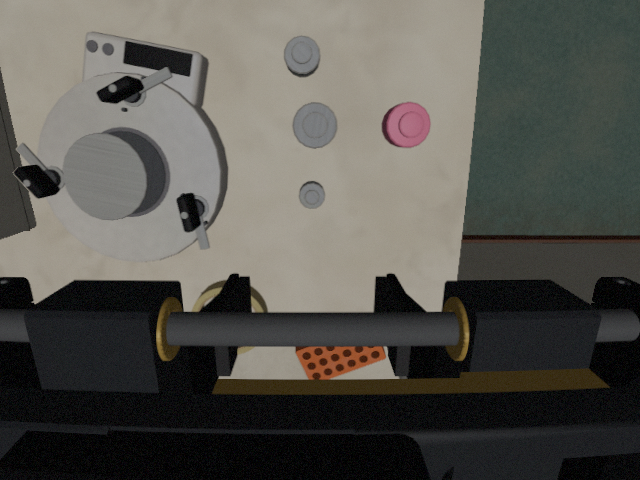

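```bash
python3 -c "
from h import *
plan(.522,.3718,.10,90)"
```

```text
pos [0.5304 0.374  0.2822] yaz 90.2 tilt 0.09 q7 50.7 F [-0.7  1.6 -0.3] op 0.0594
delta tool [ 0.1822 -0.0024 -0.0083] len 0.182 rx 0.2
```

Request:
move_arm(
  deltas=[
    [[0.04,-0.001,-0.004,0,0,0,0.06],[0.09,-0.002,-0.008,0,0,0,0.06],[0.14,-0.002,-0.008,0,0,0,0.06],[0.182,-0.002,-0.008,0,0,0,0.06],[0.182,-0.002,-0.008,0,0,0,0.06]],
  ],
)

```text
clock: 19.9
tool_pos: [0.5209, 0.3651, 0.0955]
tcp_rot: [-0.004, 1.579, -0.006]
force: [0.6, -0.1, -0.2]
opening: 0.0604
```

```bash
python3 - <<'E'
from wts import *
plan(.522,.3718,.012,90)
c=cam("wrist","w7"); c["_lim"]=300; wts(c)
E
```

```text
pos [0.5209 0.3651 0.0955] yaz 89.9 tilt 0.6 q7 49.5 F [ 0.6 -0.1 -0.2] op 0.0604
delta tool [0.0835 0.0073 0.0018] len 0.084 rx -0.1
[ 79.1 160.2] 37579 top 0.0534 ctr [0.4609 0.215 ] diam 0.1944 mean [0.4606 0.2207]
[306.8  18.4] 2377 top 0.0375 ctr [0.376  0.3614] diam 0.0372 mean [0.3814 0.3613]
[330.3 135. ] 5371 top 0.0455 ctr [0.4458 0.3747] diam 0.0478 mean [0.4454 0.3747]
[324.  257.1] 1602 top 0.0345 ctr [0.5216 0.3717] diam 0.0296 mean [0.5214 0.3717]
```

View pics/w7.png

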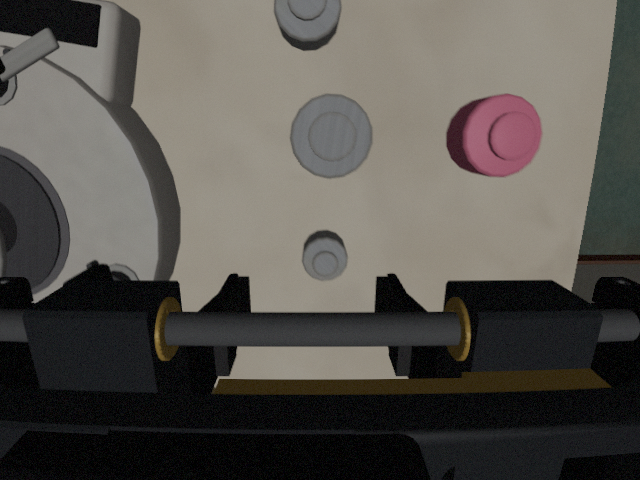

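```bash
python3 - <<'E'
from wts import *
plan(.5218,.3717,.012,90)
E
```

```text
pos [0.5227 0.3668 0.0988] yaz 89.9 tilt 0.27 q7 49.5 F [-0.3  0.5  0.3] op 0.0599
delta tool [ 0.0867  0.0052 -0.0006] len 0.087 rx -0.1
```

Request:
move_arm(
  deltas=[
    [[0.01,0,0,0,0,0,0.06],[0.02,0,0,0,0,0,0.06],[0.03,0,0,0,0,0,0.06],[0.04,0,0,0,0,0,0.06],[0.04,0,0,0,0,0,0.06]],
  ],
)

```text
clock: 20.58
tool_pos: [0.5229, 0.3685, 0.0593]
tcp_rot: [-0.0, 1.572, -0.001]
force: [-0.2, 0.4, 0.4]
opening: 0.06
```

```bash
python3 - <<'E'
from wts import *
plan(.5218,.3717,.012,90)
E
```

```text
pos [0.5229 0.3685 0.0593] yaz 90.0 tilt 0.12 q7 49.1 F [-0.2  0.4  0.4] op 0.06
delta tool [ 0.0473  0.0033 -0.001 ] len 0.047 rx -0.0
```

Request:
move_arm(
  deltas=[
    [[0.015,0.003,-0.001,0,0,0,0.06],[0.03,0.003,-0.001,0,0,0,0.06],[0.04,0.003,-0.001,0,0,0,0.06],[0.047,0.003,-0.001,0,0,0,0.06],[0.047,0.003,-0.001,0,0,0,0.06]],
  ],
)

```text
clock: 21.2
tool_pos: [0.5222, 0.3717, 0.0128]
tcp_rot: [0.0, 1.572, -0.001]
force: [-0.8, 0.1, 0.9]
opening: 0.0601
```

Request:
move_arm(
  deltas=[
    [[0,0,0,0,0,0,0.04],[0,0,0,0,0,0,0.03],[0,0,0,0,0,0,0.02],[0,0,0,0,0,0,0.0],[0,0,0,0,0,0,0.0]],
  ],
)

```text
clock: 21.82
tool_pos: [0.5227, 0.372, 0.0138]
tcp_rot: [0.001, 1.57, -0.0]
force: [0.2, -0.3, 1.1]
opening: 0.0297
```

```bash
python3 - <<'E'
from wts import *
plan(.5218,.3717,.16,90)
E
```

```text
pos [0.5227 0.372  0.0138] yaz 90.0 tilt 0.02 q7 48.4 F [ 0.2 -0.3  1.1] op 0.0297
delta tool [-0.1462 -0.0003 -0.0008] len 0.146 rx -0.0
```

Request:
move_arm(
  deltas=[
    [[-0.03,0,0,0,0,0,0],[-0.07,0,0,0,0,0,0],[-0.11,0,0,0,0,0,0],[-0.146,0,0,0,0,0,0],[-0.146,0,0,0,0,0,0]],
  ],
)

```text
clock: 22.45
tool_pos: [0.5242, 0.3733, 0.1631]
tcp_rot: [0.004, 1.565, 0.002]
force: [-0.5, 0.8, -1.1]
opening: 0.029
```

```bash
python3 - <<'E'
from wts import *
plan(.494,.1727,.16,90)
E
```

```text
pos [0.5242 0.3733 0.1631] yaz 90.0 tilt 0.38 q7 49.6 F [-0.5  0.8 -1.1] op 0.029
delta tool [ 0.0022 -0.2006 -0.0301] len 0.203 rx -0.0
```

Request:
move_arm(
  deltas=[
    [[0,-0.04,-0.006,0,0,0,0],[0,-0.08,-0.012,0,0,0,0],[0,-0.13,-0.02,0,0,0,0],[0,-0.17,-0.026,0,0,0,0],[0,-0.2,-0.03,0,0,0,0]],
  ],
)

```text
clock: 23.08
tool_pos: [0.4911, 0.1694, 0.1578]
tcp_rot: [0.001, 1.573, -0.003]
force: [0.8, 0.1, -1.0]
opening: 0.0289
```

Request:
move_arm(
  deltas=[
    [[0.01,0,0,0,0,0,0],[0.02,0,0,0,0,0,0],[0.03,0,0,0,0,0,0],[0.03,0,0,0,0,0,0],[0.03,0,0,0,0,0,0]],
  ],
)

```text
clock: 23.7
tool_pos: [0.4925, 0.1726, 0.1295]
tcp_rot: [-0.0, 1.571, 0.0]
force: [0.5, 0.5, -0.7]
opening: 0.0292
```

```bash
python3 - <<'E'
from wts import *
plan(.494,.1727,.1045,90)
cam("side","d3");cam("wrist","w8")
c=cam("side"); crop(c,220,210,200,150,4,"d3c")
plan(.494,.1727,.1045,90)
E
```

```text
pos [0.4925 0.1726 0.1295] yaz 90.0 tilt 0.01 q7 67.2 F [ 0.5  0.5 -0.7] op 0.0292
delta tool [0.025  0.0001 0.0015] len 0.025 rx 0.0
pos [0.4927 0.1723 0.13  ] yaz 90.0 tilt 0.05 q7 67.2 F [ 0.3  0.8 -1.4] op 0.029
delta tool [0.0255 0.0004 0.0012] len 0.026 rx -0.0
```

View pics/d3c.png

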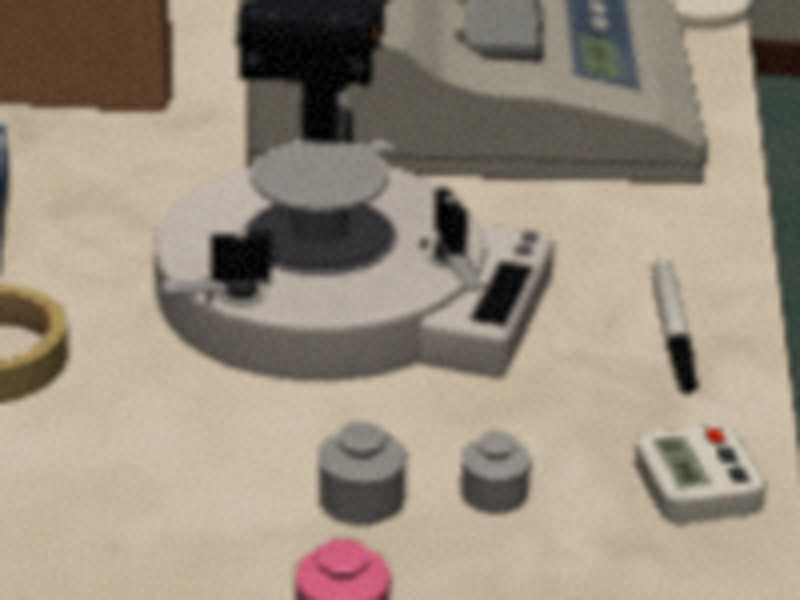

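View pics/w8.png

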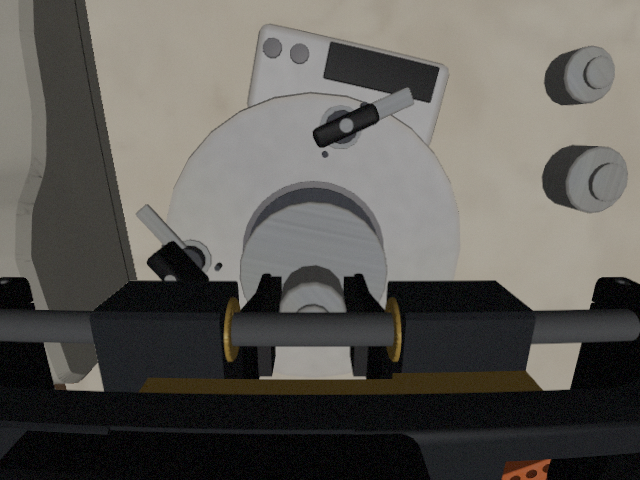

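Request:
move_arm(
  deltas=[
    [[0.008,0,0.001,0,0,0,0],[0.016,0,0.001,0,0,0,0],[0.022,0,0.001,0,0,0,0],[0.025,0,0.001,0,0,0,0],[0.026,0,0.001,0,0,0,0]],
  ],
)

```text
clock: 24.48
tool_pos: [0.4933, 0.1719, 0.1034]
tcp_rot: [0.001, 1.571, -0.001]
force: [-1.4, 0.3, -1.4]
opening: 0.0293
```

```bash
python3 - <<'E'
from wts import *
for i in range(4):
    plan(.494,.1727,.1035,90); cam("scene")
E
```

```text
pos [0.4933 0.1719 0.1034] yaz 90.0 tilt 0.02 q7 67.1 F [-1.4  0.3 -1.4] op 0.0293
delta tool [-0.0001  0.0008  0.0007] len 0.001 rx -0.0
pos [0.4933 0.172  0.1034] yaz 90.0 tilt 0.02 q7 67.1 F [ 0.1 -0.4 -0.9] op 0.0296
delta tool [-0.0001  0.0007  0.0007] len 0.001 rx -0.0
pos [0.4935 0.172  0.1036] yaz 90.0 tilt 0.01 q7 67.1 F [ 0.3  0.9 -1.6] op 0.0292
delta tool [0.0001 0.0007 0.0005] len 0.001 rx -0.0
pos [0.4935 0.1721 0.1037] yaz 90.0 tilt 0.02 q7 67.1 F [-0.6  0.1 -1.3] op 0.0291
delta tool [0.0003 0.0006 0.0005] len 0.001 rx -0.0
```

Request:
move_arm(
  deltas=[
    [[0.001,0,0,0,0,0,0],[0.001,0,0,0,0,0,0],[0.001,0,0,0,0,0,0.033],[0.001,0,0,0,0,0,0.038],[0.001,0,0,0,0,0,0.05]],
  ],
)

```text
clock: 25.3
tool_pos: [0.4934, 0.172, 0.1026]
tcp_rot: [0.001, 1.571, -0.001]
force: [0.1, -0.5, -0.4]
opening: 0.0416
```

Request:
move_arm(
  deltas=[
    [[0,0,0,0,0,0,0.05],[-0.01,0,0,0,0,0,0.05],[-0.03,0,0,0,0,0,0.05],[-0.07,0,0,0,0,0,0.05],[-0.1,0,0,0,0,0,0.05]],
  ],
)

```text
clock: 25.92
tool_pos: [0.4939, 0.1722, 0.205]
tcp_rot: [0.001, 1.569, 0.0]
force: [0.3, -0.3, -0.2]
opening: 0.0503
```

```bash
cat > panw.py <<'E'
from h import *
def panw(c):
    X=cloud(c); Z=X[...,2]; d=np.hypot(X[...,0]-.4935,X[...,1]-.173)
    m=(d<.04)&(Z>.1)&(Z<.145); m[285:]=0
    print("n",m.sum(),"top z",np.nanpercentile(Z[m],97).round(4))
    for zz in(.112,):
        ys,xs=np.nonzero(m); 
    m2=m.astype(np.uint8); k,l,st,ce=cv2.connectedComponentsWithStats(m2); i=1+np.argmax(st[1:,4])
    P=X[l==i]; print("bbox mid",((np.nanpercentile(P,1,0)+np.nanpercentile(P,99,0))/2).round(4),"ext",(np.nanpercentile(P,99,0)-np.nanpercentile(P,1,0)).round(4))
    ring=(d>.03)&(d<.04)&(abs(Z-.088)<.012); ring[285:]=0; print("pan z",np.nanmedian(Z[ring]).round(4))
E
python3 - <<'E'
from panw import *
plan(.494,.1727,.1035,90); panw(cam("wrist","w9"))
E
```

```text
pos [0.4939 0.1722 0.205 ] yaz 90.0 tilt 0.12 q7 67.5 F [ 0.3 -0.3 -0.2] op 0.0503
delta tool [ 1.015e-01  4.000e-04 -1.000e-04] len 0.102 rx -0.0
n 1457 top z 0.1231
bbox mid [0.493  0.1719 0.1123] ext [0.0279 0.0274 0.0223]
pan z 0.0895
```

View pics/w9.png

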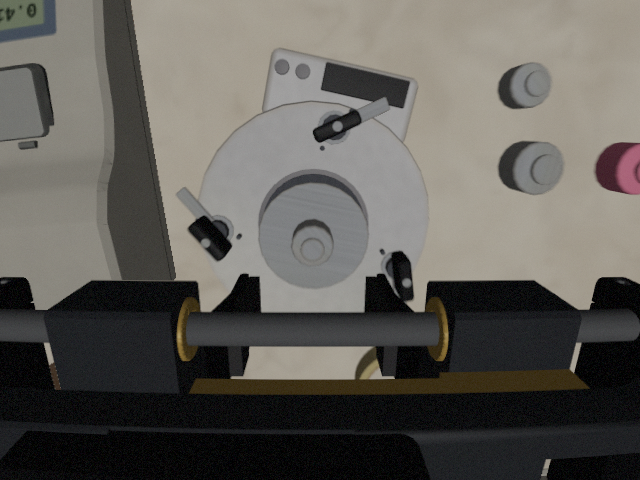

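Request:
move_arm(
  deltas=[
    [[0,0,0,0,0,0,0.05],[0.04,0,0,0,0,0,0.05],[0.07,0,0,0,0,0,0.05],[0.09,0,0,0,0,0,0.05],[0.09,0,0,0,0,0,0.05]],
  ],
)

```text
clock: 26.6
tool_pos: [0.4912, 0.1711, 0.1099]
tcp_rot: [-0.001, 1.576, -0.002]
force: [-0.1, 0.6, 0.8]
opening: 0.0496
```

```bash
python3 - <<'E'
from panw import *
plan(.4932,.172,.1035,90)
E
```

```text
pos [0.4912 0.1711 0.1099] yaz 90.0 tilt 0.33 q7 67.2 F [-0.1  0.6  0.8] op 0.0496
delta tool [0.0064 0.0009 0.002 ] len 0.007 rx -0.0
```

Request:
move_arm(
  deltas=[
    [[0.004,0,0,0,0,0,0.05],[0.008,0,0,0,0,0,0.05],[0.009,0,0,0,0,0,0.04],[0.009,0,0,0,0,0,0.033],[0.009,0,0,0,0,0,0.0]],
  ],
)

```text
clock: 27.22
tool_pos: [0.4936, 0.172, 0.1038]
tcp_rot: [0.001, 1.57, -0.0]
force: [0.7, -0.6, 0.3]
opening: 0.0302
```

Request:
move_arm(
  deltas=[
    [[0,0,0,0,0,0,0],[0,0,0,0,0,0,0],[-0.02,0,0,0,0,0,0],[-0.06,0,0,0,0,0,0],[-0.11,0,0,0,0,0,0]],
  ],
)

```text
clock: 27.85
tool_pos: [0.4924, 0.1715, 0.2135]
tcp_rot: [-0.0, 1.574, -0.001]
force: [1.1, 0.5, -1.3]
opening: 0.0295
```

```bash
python3 - <<'E'
from panw import *
plan(.46,-.05,.24,90)
c=cam("wrist","w10");a=cam("scene","s2")
X=cloud(a)
print(X[205,440],X[190,430])
m=(abs(X[...,2]-.003)<.02)
E
```

```text
pos [0.4924 0.1715 0.2135] yaz 90.0 tilt 0.17 q7 67.6 F [ 1.1  0.5 -1.3] op 0.0295
delta tool [-0.0262 -0.2216 -0.0323] len 0.225 rx -0.0
[0.01614477 0.04191122 0.63923751] [0.03493805 0.05132724 0.65847024]
```

View pics/w10.png

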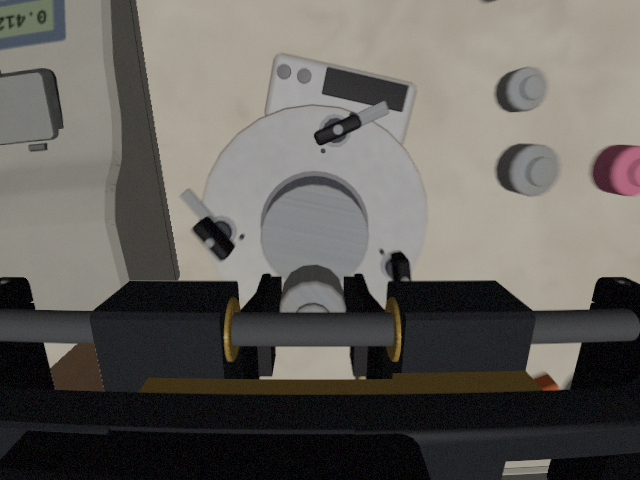

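View pics/s2.png

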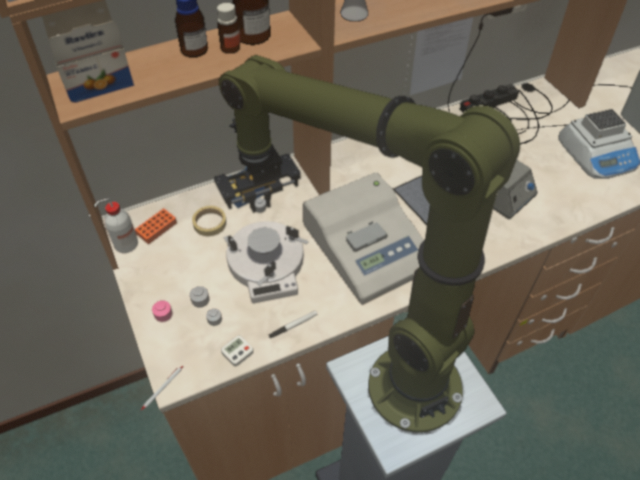

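Request:
move_arm(
  deltas=[
    [[-0.02,-0.045,0.003,0,0,0,0],[-0.027,-0.09,0.006,0,0,0,0],[-0.027,-0.14,0.01,0,0,0,0],[-0.027,-0.19,0.014,0,0,0,0],[-0.027,-0.232,0.018,0,0,0,0]],
  ],
)

```text
clock: 28.58
tool_pos: [0.5106, -0.0622, 0.2397]
tcp_rot: [0.001, 1.572, -0.002]
force: [-0.9, 0.7, -1.3]
opening: 0.0292
```

Request:
move_arm(
  deltas=[
    [[0,-0.05,0.004,0,0,0,0],[0,-0.1,0.008,0,0,0,0],[0,-0.15,0.012,0,0,0,0],[0,-0.2,0.016,0,0,0,0],[0,-0.24,0.02,0,0,0,0]],
  ],
)

```text
clock: 29.2
tool_pos: [0.5302, -0.3022, 0.2394]
tcp_rot: [0.002, 1.572, -0.002]
force: [1.1, -0.1, -0.5]
opening: 0.0291
```

```bash
python3 - <<'E'
from panw import *
c=cam("wrist"); plan(.46,-.35,.24,90)
c=cam("wrist","w11");cam("side","d4")
E
```

```text
pos [ 0.529  -0.3088  0.2392] yaz 89.5 tilt 0.32 q7 120.7 F [-1.1 -5.1 -0.7] op 0.0291
delta tool [-0.0005 -0.0418 -0.0686] len 0.08 rx -0.5
```

View pics/w11.png

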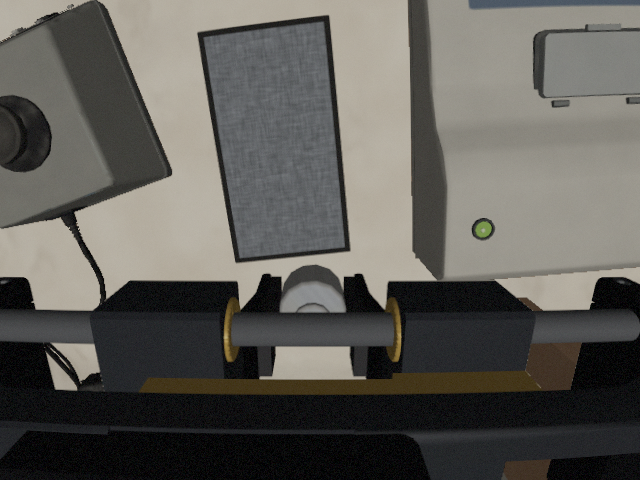

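View pics/d4.png

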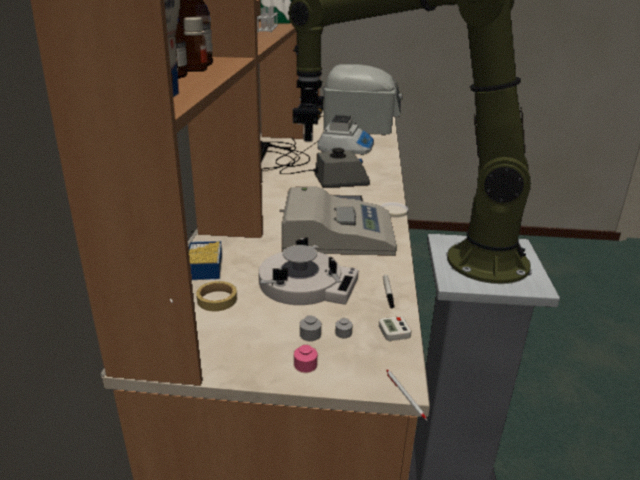

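```bash
python3 - <<'E'
from h import *
plan(.46,-.35,.24,90)
c=cam("wrist")
hsv=cv2.cvtColor(c["frame"],cv2.COLOR_RGB2HSV); g=hsv[...,2]
m=(g<150).astype(np.uint8); m[270:]=0
m[:, :195]=0; m[:,360:]=0
k,l,st,ce=cv2.connectedComponentsWithStats(m); i=1+np.argmax(st[1:,4]); print(st[i],ce[i])
ys,xs=np.nonzero(l==i)
W=np.array([onplane(c,u,v,.003)[:2] for u,v in zip(xs,ys)],np.float32)
r=cv2.minAreaRect(W); print(r, cv2.boxPoints(r).round(3))
E
```

```text
pos [ 0.5296 -0.3027  0.2391] yaz 89.7 tilt 0.15 q7 120.5 F [ 0.   0.5 -1.3] op 0.0293
delta tool [-0.0007 -0.0476 -0.0693] len 0.084 rx -0.3
[  195    15   150   249 29692] [271.26791728 137.4331133 ]
((0.465705543756485, -0.34502872824668884), (0.24048438668251038, 0.13062143325805664), 5.899831295013428) [[ 0.339 -0.292]
 [ 0.353 -0.422]
 [ 0.592 -0.398]
 [ 0.579 -0.268]]
```

Request:
move_arm(
  deltas=[
    [[0.03,-0.012,0.002,0,0,0,0],[0.07,-0.024,0.004,0,0,0,0],[0.11,-0.035,0.006,0,0,0,0],[0.15,-0.035,0.006,0,0,0,0],[0.19,-0.035,0.006,0,0,0,0]],
  ],
)

```text
clock: 30.02
tool_pos: [0.5375, -0.3326, 0.0489]
tcp_rot: [0.0, 1.571, 0.003]
force: [0.1, -0.4, -2.0]
opening: 0.0291
```

Request:
move_arm(
  deltas=[
    [[0.01,0,0,0,0,0,0],[0.015,0,0,0,0,0,0],[0.02,0,0,0,0,0,0],[0.02,0,0,0,0,0,0],[0.02,0,0,0,0,0,0]],
  ],
)

```text
clock: 30.65
tool_pos: [0.5376, -0.3354, 0.0315]
tcp_rot: [0.0, 1.569, -0.001]
force: [-0.4, 0.6, -1.6]
opening: 0.0292
```

```bash
python3 - <<'E'
from h import *
plan(.535,-.338,.018,90)
E
```

```text
pos [ 0.5376 -0.3354  0.0315] yaz 90.0 tilt 0.09 q7 126.7 F [-0.4  0.6 -1.6] op 0.0292
delta tool [ 0.0135 -0.0026 -0.0026] len 0.014 rx -0.0
```

Request:
move_arm(
  deltas=[
    [[0.006,-0.001,-0.002,0,0,0,0],[0.011,-0.001,-0.002,0,0,0,0],[0.013,-0.001,-0.002,0,0,0,0],[0.013,-0.001,-0.002,0,0,0,0],[0.013,-0.001,-0.002,0,0,0,0]],
  ],
)

```text
clock: 31.28
tool_pos: [0.5346, -0.3361, 0.0182]
tcp_rot: [0.001, 1.572, -0.0]
force: [-3.6, 1.1, 5.5]
opening: 0.0293
```

```bash
python3 - <<'E'
from h import *
plan(.535,-.338,.018,90)
E
```

```text
pos [ 0.5346 -0.3361  0.0182] yaz 89.9 tilt 0.06 q7 127.1 F [-3.6  1.1  5.5] op 0.0293
delta tool [ 0.0002 -0.0019  0.0004] len 0.002 rx -0.1
```

Contact (+5 N). Release and rise.

Request:
move_arm(
  deltas=[
    [[-0.001,0,0,0,0,0,0.0],[-0.001,0,0,0,0,0,0.033],[-0.001,0,0,0,0,0,0.05],[-0.001,0,0,0,0,0,0.05],[-0.02,0,0,0,0,0,0.05]],
  ],
)

```text
clock: 31.9
tool_pos: [0.5338, -0.3353, 0.0366]
tcp_rot: [0.002, 1.574, 0.001]
force: [0.1, 0.4, -0.6]
opening: 0.0485
```

Request:
move_arm(
  deltas=[
    [[-0.04,0,0,0,0,0,0.06],[-0.09,0,0,0,0,0,0.06],[-0.14,0,0,0,0,0,0.06],[-0.19,0,0,0,0,0,0.06],[-0.21,0,-0.01,0,0,0,0.06]],
  ],
)

```text
clock: 32.52
tool_pos: [0.5265, -0.3368, 0.2526]
tcp_rot: [-0.002, 1.564, -0.002]
force: [0.3, -0.2, -0.1]
opening: 0.0597
```

```bash
python3 - <<'E'
from wts import *
c=cam("wrist","w12"); c["_lim"]=285; wts(c); plan(.48,.0,.27,90)
c=cam("side","d5"); X=cloud(c)
E
```

```text
[442.9 124.6] 3634 top 0.0588 ctr [ 0.4555 -0.2067] diam 0.2532 mean [ 0.4449 -0.2073]
[154.3  93.4] 4485 top 0.0582 ctr [ 0.4246 -0.5292] diam 0.1933 mean [ 0.4117 -0.4941]
[313.9 215.4] 624 top 0.0377 ctr [ 0.5347 -0.3362] diam 0.0306 mean [ 0.5348 -0.3364]
[102.4 221.4] 139 top 0.0441 ctr [ 0.5411 -0.5626] diam 0.026 mean [ 0.5393 -0.5625]
pos [ 0.5249 -0.3378  0.2539] yaz 89.9 tilt 0.42 q7 124.2 F [-0.5 -1.   1.5] op 0.0599
delta tool [-0.0177  0.3376 -0.0454] len 0.341 rx -0.1
```

View pics/w12.png

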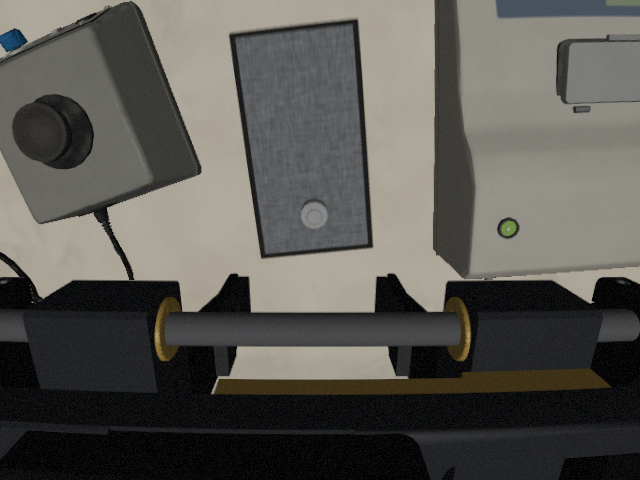

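Request:
move_arm(
  deltas=[
    [[-0.01,0.06,-0.007,0,0,0,0.06],[-0.02,0.12,-0.014,0,0,0,0.06],[-0.02,0.18,-0.02,0,0,0,0.06],[-0.02,0.24,-0.025,0,0,0,0.06],[-0.02,0.3,-0.03,0,0,0,0.06]],
  ],
)

```text
clock: 33.25
tool_pos: [0.4938, -0.034, 0.2656]
tcp_rot: [0.001, 1.573, -0.001]
force: [0.4, 0.4, -0.5]
opening: 0.06
```

Request:
move_arm(
  deltas=[
    [[0,0.06,-0.007,0,0,0,0.06],[0,0.12,-0.014,0,0,0,0.06],[0,0.18,-0.02,0,0,0,0.06],[0,0.24,-0.025,0,0,0,0.06],[0,0.3,-0.03,0,0,0,0.06]],
  ],
)

```text
clock: 33.88
tool_pos: [0.4642, 0.2652, 0.2656]
tcp_rot: [-0.0, 1.573, -0.002]
force: [1.2, -0.4, 0.8]
opening: 0.0599
```

Request:
move_arm(
  deltas=[
    [[0,0.03,-0.005,0,0,0,0.065],[0,0.05,-0.005,0,0,0,0.065],[0,0.07,-0.005,0,0,0,0.065],[0,0.07,-0.005,0,0,0,0.065],[0,0.07,-0.005,0,0,0,0.065]],
  ],
)

```text
clock: 34.5
tool_pos: [0.4612, 0.3326, 0.2674]
tcp_rot: [0.001, 1.571, -0.003]
force: [1.0, -0.7, -0.6]
opening: 0.0654
```

```bash
python3 - <<'E'
from wts import *
plan(.3748,.361,.1,90)
c=cam("wrist","w13"); c["_lim"]=285; wts(c)
plan(.3748,.361,.1,90)
E
```

```text
pos [0.4612 0.3326 0.2674] yaz 89.9 tilt 0.06 q7 49.9 F [ 1.  -0.7 -0.6] op 0.0654
delta tool [ 0.1674  0.0284 -0.0865] len 0.191 rx -0.1
[322.8  19.2] 2254 top 0.0216 ctr [0.268 0.343] diam 0.0696 mean [0.2745 0.3429]
[ 25.1 167.4] 6082 top 0.0579 ctr [0.4098 0.0159] diam 0.2824 mean [0.4264 0.0145]
[174.7 193.8] 20032 top 0.0534 ctr [0.4622 0.1675] diam 0.2517 mean [0.4468 0.1823]
[340.  123.8] 1020 top 0.0376 ctr [0.3744 0.3607] diam 0.0371 mean [0.3743 0.3607]
[352.2 192.4] 1601 top 0.0456 ctr [0.4457 0.3746] diam 0.048 mean [0.4453 0.3747]
pos [0.4612 0.3325 0.2676] yaz 89.8 tilt 0.04 q7 49.9 F [ 0.5 -0.2  0.3] op 0.0649
delta tool [ 0.1675  0.0284 -0.0865] len 0.191 rx -0.2
```

View pics/w13.png

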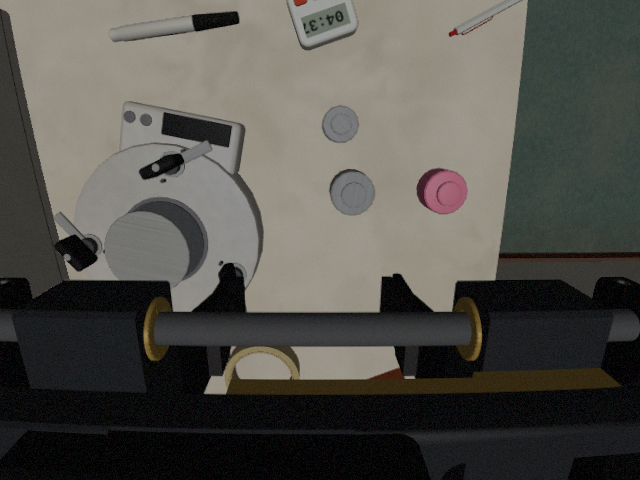

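Request:
move_arm(
  deltas=[
    [[0.03,0.008,-0.02,0,0,0,0.065],[0.07,0.016,-0.045,0,0,0,0.065],[0.11,0.024,-0.07,0,0,0,0.065],[0.15,0.028,-0.087,0,0,0,0.065],[0.18,0.028,-0.087,0,0,0,0.065]],
  ],
)

```text
clock: 35.17
tool_pos: [0.3723, 0.3612, 0.0863]
tcp_rot: [-0.001, 1.571, -0.001]
force: [1.0, 0.2, 0.6]
opening: 0.065
```

Request:
move_arm(
  deltas=[
    [[0.02,0,0,0,0,0,0.065],[0.025,0,0,0,0,0,0.065],[0.03,0,0,0,0,0,0.065],[0.03,0,0,0,0,0,0.065],[0.03,0,0,0,0,0,0.065]],
  ],
)

```text
clock: 35.8
tool_pos: [0.374, 0.3624, 0.0584]
tcp_rot: [0.002, 1.57, 0.0]
force: [-0.1, 0.1, -0.1]
opening: 0.0649
```

```bash
python3 - <<'E'
from wts import *
plan(.3746,.3608,.013,90)
E
```

```text
pos [0.374  0.3624 0.0584] yaz 89.9 tilt 0.09 q7 39.4 F [-0.1  0.1 -0.1] op 0.0649
delta tool [ 0.0454 -0.0017  0.0005] len 0.045 rx -0.1
```

Request:
move_arm(
  deltas=[
    [[0.015,-0.001,0.0005,0,0,0,0.065],[0.03,-0.0015,0.0005,0,0,0,0.065],[0.04,-0.0015,0.0005,0,0,0,0.065],[0.045,-0.0015,0.0005,0,0,0,0.065],[0.045,-0.0015,0.0005,0,0,0,0.065]],
  ],
)

```text
clock: 36.42
tool_pos: [0.3738, 0.3604, 0.0121]
tcp_rot: [0.0, 1.571, -0.001]
force: [-0.1, -0.2, -0.6]
opening: 0.0649
```

Request:
move_arm(
  deltas=[
    [[0,0,0,0,0,0,0.05],[0,0,0,0,0,0,0.04],[0,0,0,0,0,0,0.02],[0,0,0,0,0,0,0.0],[0,0,0,0,0,0,0.0]],
  ],
)

```text
clock: 37.05
tool_pos: [0.3742, 0.3608, 0.0128]
tcp_rot: [0.001, 1.57, -0.0]
force: [0.5, 0.7, 2.2]
opening: 0.0375
```

```bash
python3 - <<'E'
from wts import *
plan(.3746,.3608,.013,90)
E
```

```text
pos [0.3742 0.3608 0.0128] yaz 90.0 tilt 0.04 q7 38.5 F [0.5 0.7 2.2] op 0.0375
delta tool [-0.0002 -0.      0.0004] len 0.0 rx -0.0
```

Request:
move_arm(
  deltas=[
    [[-0.03,0,0,0,0,0,0],[-0.07,0,0,0,0,0,0],[-0.11,0,0,0,0,0,0],[-0.147,0,0,0,0,0,0],[-0.147,0,0,0,0,0,0]],
  ],
)

```text
clock: 37.67
tool_pos: [0.3754, 0.3618, 0.1623]
tcp_rot: [0.004, 1.566, 0.002]
force: [0.7, 0.3, -1.8]
opening: 0.0373
```

```bash
python3 - <<'E'
from wts import *
plan(.4935,.1727,.16,90)
E
```

```text
pos [0.3754 0.3618 0.1623] yaz 90.0 tilt 0.33 q7 41.5 F [ 0.7  0.3 -1.8] op 0.0373
delta tool [ 0.0021 -0.189   0.1183] len 0.223 rx -0.0
```

Request:
move_arm(
  deltas=[
    [[0,-0.038,0.024,0,0,0,0],[0,-0.076,0.048,0,0,0,0],[0,-0.114,0.072,0,0,0,0],[0,-0.152,0.096,0,0,0,0],[0,-0.19,0.119,0,0,0,0]],
  ],
)

```text
clock: 38.3
tool_pos: [0.4923, 0.1686, 0.1574]
tcp_rot: [-0.0, 1.574, -0.002]
force: [-0.0, 0.1, -1.0]
opening: 0.0373
```

Request:
move_arm(
  deltas=[
    [[0.01,0,0,0,0,0,0],[0.02,0,0,0,0,0,0],[0.03,0,0,0,0,0,0],[0.04,0,0,0,0,0,0],[0.04,0,0,0,0,0,0]],
  ],
)

```text
clock: 38.92
tool_pos: [0.4919, 0.1707, 0.1184]
tcp_rot: [-0.001, 1.573, -0.0]
force: [0.7, 0.5, -1.8]
opening: 0.0371
```

```bash
python3 - <<'E'
from wts import *
plan(.4935,.1727,.1035,90); cam("wrist"); cam("wrist","w14")
plan(.4935,.1727,.1035,90)
E
```

```text
pos [0.4919 0.1707 0.1184] yaz 90.0 tilt 0.12 q7 67.2 F [ 0.7  0.5 -1.8] op 0.0371
delta tool [0.0149 0.002  0.0016] len 0.015 rx 0.0
pos [0.4929 0.1708 0.1196] yaz 90.0 tilt 0.01 q7 67.2 F [ 0.3  0.9 -1.9] op 0.0373
delta tool [0.0161 0.0019 0.0006] len 0.016 rx -0.0
```

Request:
move_arm(
  deltas=[
    [[0.006,0.001,0.001,0,0,0,0],[0.011,0.001,0.001,0,0,0,0],[0.014,0.001,0.001,0,0,0,0],[0.016,0.001,0.001,0,0,0,0],[0.016,0.001,0.001,0,0,0,0]],
  ],
)

```text
clock: 39.65
tool_pos: [0.4939, 0.1714, 0.1035]
tcp_rot: [0.001, 1.571, -0.001]
force: [0.4, 0.0, -1.5]
opening: 0.0375
```

Request:
move_arm(
  deltas=[
    [[0.001,0,0,0,0,0,0],[0.001,0,0,0,0,0,0],[0.001,0,0,0,0,0,0],[0.001,0,0,0,0,0,0],[0.001,0,0,0,0,0,0]],
  ],
)

```text
clock: 40.28
tool_pos: [0.494, 0.1715, 0.1027]
tcp_rot: [0.001, 1.571, -0.0]
force: [1.0, -0.3, -1.6]
opening: 0.037
```

```bash
python3 - <<'E'
from wts import *
for i in range(3): plan(.4935,.1727,.1035,90); cam("wrist")
E
```

```text
pos [0.494  0.1715 0.1027] yaz 90.0 tilt 0.02 q7 67.1 F [ 1.  -0.3 -1.6] op 0.037
delta tool [-0.0008  0.0012 -0.0005] len 0.002 rx -0.0
pos [0.494  0.1715 0.1026] yaz 90.0 tilt 0.02 q7 67.1 F [ 0.7 -0.2 -1.4] op 0.0374
delta tool [-0.0009  0.0012 -0.0005] len 0.002 rx -0.0
pos [0.494  0.1715 0.1027] yaz 90.0 tilt 0.02 q7 67.1 F [ 0.3 -0.1 -1.4] op 0.0373
delta tool [-0.0008  0.0012 -0.0005] len 0.002 rx -0.0
```

Just about in contact; go 1.5 mm lower and release.

Request:
move_arm(
  deltas=[
    [[0.001,0,0,0,0,0,0],[0.0015,0,0,0,0,0,0],[0.0015,0,0,0,0,0,0.04],[0.0015,0,0,0,0,0,0.045],[0.0015,0,0,0,0,0,0.058]],
  ],
)

```text
clock: 41.05
tool_pos: [0.494, 0.1715, 0.1012]
tcp_rot: [0.001, 1.57, -0.0]
force: [-0.3, 0.0, -0.6]
opening: 0.0487
```

Request:
move_arm(
  deltas=[
    [[0,0,0,0,0,0,0.058],[-0.01,0,0,0,0,0,0.058],[-0.03,0,0,0,0,0,0.058],[-0.07,0,0,0,0,0,0.058],[-0.1,0,0,0,0,0,0.058]],
  ],
)

```text
clock: 41.68
tool_pos: [0.4944, 0.1717, 0.2035]
tcp_rot: [0.001, 1.569, 0.0]
force: [0.4, 0.3, -1.1]
opening: 0.0579
```

```bash
python3 - <<'E'
from panw import *
panw(cam("wrist","w15"));plan(.4935,.1727,.1015,90); 
E
```

```text
n 2325 top z 0.1246
bbox mid [0.4935 0.1711 0.1133] ext [0.0355 0.0347 0.0231]
pan z 0.0878
pos [0.4964 0.1724 0.2077] yaz 90.0 tilt 0.49 q7 67.6 F [2.1 1.6 3.5] op 0.058
delta tool [ 1.061e-01 -1.000e-04 -3.700e-03] len 0.106 rx -0.0
```

View pics/w15.png

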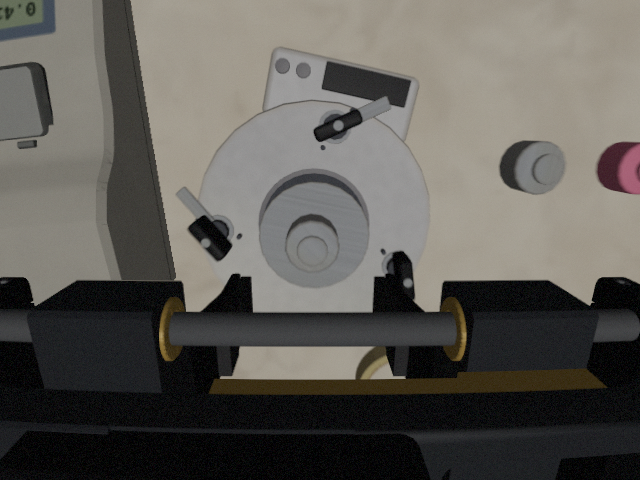

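Request:
move_arm(
  deltas=[
    [[0,0,0,0,0,0,0.058],[0.04,0,0,0,0,0,0.058],[0.07,0,0,0,0,0,0.058],[0.085,0,0,0,0,0,0.058],[0.09,0,0,0,0,0,0.058]],
  ],
)

```text
clock: 42.35
tool_pos: [0.4933, 0.1712, 0.11]
tcp_rot: [0.0, 1.573, -0.001]
force: [0.5, -0.2, 1.0]
opening: 0.0579
```

Request:
move_arm(
  deltas=[
    [[0.004,0,0,0,0,0,0.058],[0.008,0,0,0,0,0,0.058],[0.01,0,0,0,0,0,0.05],[0.01,0,0,0,0,0,0.04],[0.01,0,0,0,0,0,0.0]],
  ],
)

```text
clock: 42.98
tool_pos: [0.4941, 0.1715, 0.1013]
tcp_rot: [0.001, 1.57, -0.0]
force: [-0.1, -0.6, -0.2]
opening: 0.0375
```

Request:
move_arm(
  deltas=[
    [[0,0,0,0,0,0,0],[0,0,0,0,0,0,0],[-0.02,0,0,0,0,0,0],[-0.06,0,0,0,0,0,0],[-0.11,0,0,0,0,0,0]],
  ],
)

```text
clock: 43.6
tool_pos: [0.4927, 0.171, 0.2107]
tcp_rot: [-0.0, 1.574, -0.001]
force: [1.6, 0.4, -2.2]
opening: 0.0371
```

Request:
move_arm(
  deltas=[
    [[-0.02,-0.045,0.002,0,0,0,0],[-0.03,-0.09,0.004,0,0,0,0],[-0.03,-0.14,0.006,0,0,0,0],[-0.03,-0.19,0.008,0,0,0,0],[-0.03,-0.232,0.01,0,0,0,0]],
  ],
)

```text
clock: 44.22
tool_pos: [0.5031, -0.0627, 0.2407]
tcp_rot: [0.001, 1.571, -0.002]
force: [0.0, -0.3, -1.7]
opening: 0.0372
```

```bash
python3 - <<'E'
from panw import *
plan(.4657,-.345,.22,90); 
E
```

```text
pos [ 0.5031 -0.0627  0.2407] yaz 89.9 tilt 0.04 q7 94.1 F [ 0.  -0.3 -1.7] op 0.0372
delta tool [ 0.0207 -0.2824 -0.0369] len 0.286 rx -0.1
```

Request:
move_arm(
  deltas=[
    [[0,-0.056,-0.007,0,0,0,0],[0,-0.112,-0.014,0,0,0,0],[0,-0.17,-0.022,0,0,0,0],[0,-0.23,-0.03,0,0,0,0],[0,-0.282,-0.037,0,0,0,0]],
  ],
)

```text
clock: 44.85
tool_pos: [0.4655, -0.3446, 0.2406]
tcp_rot: [0.001, 1.571, -0.001]
force: [1.4, 0.3, -2.1]
opening: 0.0371
```

Request:
move_arm(
  deltas=[
    [[0.03,0,0,0,0,0,0],[0.07,0,0,0,0,0,0],[0.11,0,0,0,0,0,0],[0.15,0,0,0,0,0,0],[0.19,0,0,0,0,0,0]],
  ],
)

```text
clock: 45.48
tool_pos: [0.4662, -0.3421, 0.0494]
tcp_rot: [0.001, 1.571, -0.0]
force: [0.2, -0.1, -1.5]
opening: 0.0373
```

```bash
python3 - <<'E'
from wts import *
cam("scene");cam("scene");cam("scene")
plan(.4657,-.345,.018,90); c=cam("wrist","w16"); c["_lim"]=300; wts(c) 
plan(.4657,-.345,.018,90)
E
```

```text
pos [ 0.4645 -0.3411  0.0488] yaz 90.0 tilt 0.35 q7 130.1 F [ 0.5 -0.5 -0.9] op 0.037
delta tool [ 0.0307 -0.004   0.0013] len 0.031 rx -0.0
[593.1 143.4] 18717 top 0.0585 ctr [ 0.3999 -0.2041] diam 0.1448 mean [ 0.3932 -0.2047]
[ 33.9 225.6] 9615 top 0.0535 ctr [ 0.4278 -0.4757] diam 0.0902 mean [ 0.4382 -0.4843]
[311.9 273.2] 1273 top 0.0595 ctr [ 0.4682 -0.3418] diam 0.0423 mean [ 0.4559 -0.3415]
pos [ 0.4662 -0.3423  0.0509] yaz 90.0 tilt 0.09 q7 130.1 F [-0.2 -0.5 -0.8] op 0.0375
delta tool [ 0.0329 -0.0027 -0.0004] len 0.033 rx -0.0
```

View pics/w16.png

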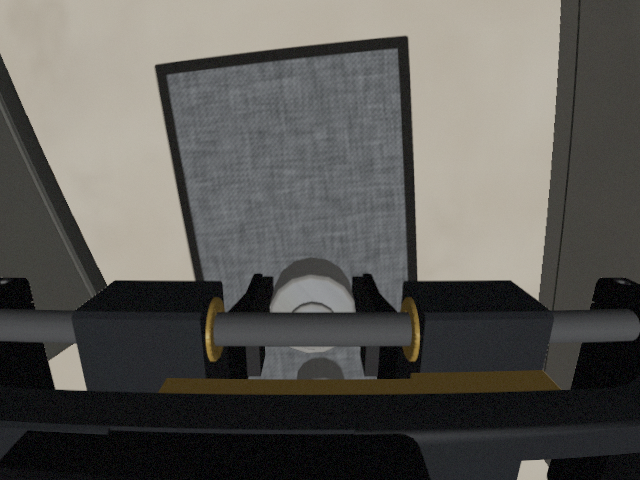

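Request:
move_arm(
  deltas=[
    [[0.012,-0.001,0,0,0,0,0],[0.022,-0.001,0,0,0,0,0],[0.028,-0.001,0,0,0,0,0],[0.031,-0.001,0,0,0,0,0],[0.032,-0.001,0,0,0,0,0]],
  ],
)

```text
clock: 46.3
tool_pos: [0.4666, -0.3435, 0.019]
tcp_rot: [0.001, 1.571, -0.0]
force: [-0.0, 0.8, -2.1]
opening: 0.0374
```

```bash
python3 - <<'E'
from wts import *
for i in range(3): plan(.4657,-.345,.018,90);cam("scene")
E
```

```text
pos [ 0.4666 -0.3435  0.019 ] yaz 90.0 tilt 0.01 q7 131.1 F [-0.   0.8 -2.1] op 0.0374
delta tool [ 0.001  -0.0015 -0.0009] len 0.002 rx -0.0
pos [ 0.4666 -0.3435  0.019 ] yaz 90.0 tilt 0.0 q7 131.1 F [ 0.4 -0.4 -0.9] op 0.0377
delta tool [ 0.001  -0.0015 -0.0009] len 0.002 rx -0.0
pos [ 0.4667 -0.3435  0.0191] yaz 90.0 tilt 0.01 q7 131.1 F [-0.6  0.5 -2.3] op 0.0372
delta tool [ 0.0011 -0.0015 -0.001 ] len 0.002 rx -0.0
```

Request:
move_arm(
  deltas=[
    [[0.001,0,0,0,0,0,0],[0.002,0,0,0,0,0,0],[0.002,0,0,0,0,0,0.04],[0.002,0,0,0,0,0,0.058],[0.002,0,0,0,0,0,0.058]],
  ],
)

```text
clock: 47.08
tool_pos: [0.4667, -0.3436, 0.0172]
tcp_rot: [0.0, 1.57, -0.001]
force: [0.1, -0.7, 0.2]
opening: 0.0525
```

Request:
move_arm(
  deltas=[
    [[-0.005,0,0,0,0,0,0.058],[-0.04,0,0,0,0,0,0.06],[-0.1,0,0,0,0,0,0.065],[-0.16,0,0,0,0,0,0.07],[-0.22,0,0,0,0,0,0.07]],
  ],
)

```text
clock: 47.7
tool_pos: [0.4663, -0.3435, 0.2395]
tcp_rot: [0.0, 1.57, -0.001]
force: [0.8, -0.3, 0.1]
opening: 0.0689
```

```bash
python3 - <<'E'
from wts import *
c=cam("wrist","w17"); c["_lim"]=285; wts(c) 
plan(.5,.345,.27,90)
E
```

```text
[496.7  74.9] 8539 top 0.0593 ctr [ 0.4016 -0.1234] diam 0.3275 mean [ 0.3302 -0.1662]
[150.9 144.5] 5033 top 0.0586 ctr [ 0.4242 -0.5372] diam 0.2006 mean [ 0.3993 -0.5044]
[312.5 211.7] 1088 top 0.0405 ctr [ 0.4659 -0.3437] diam 0.0372 mean [ 0.4659 -0.3438]
[319.5 272.9] 576 top 0.0376 ctr [ 0.534  -0.3364] diam 0.031 mean [ 0.5335 -0.3364]
pos [ 0.4695 -0.346   0.2487] yaz 89.9 tilt 0.82 q7 126.9 F [ 2.3 -2.5  6.5] op 0.0696
delta tool [-0.0255  0.6909  0.03  ] len 0.692 rx -0.1
```

View pics/w17.png

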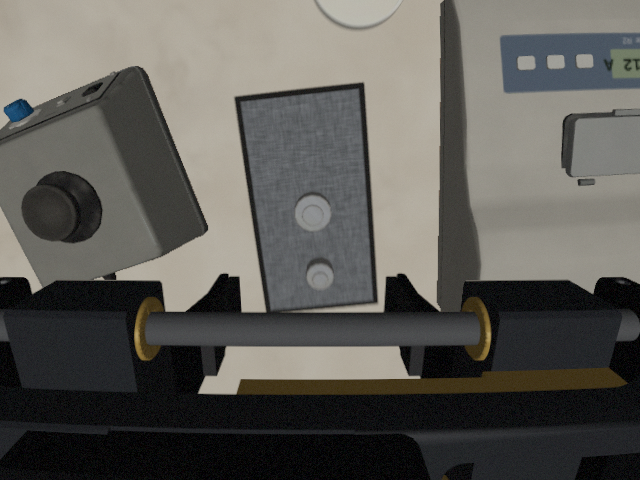

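Both stand on the mat. Now the large one.

Request:
move_arm(
  deltas=[
    [[-0.01,0.06,0.004,0,0,0,0.075],[-0.02,0.12,0.008,0,0,0,0.075],[-0.03,0.18,0.012,0,0,0,0.075],[-0.03,0.24,0.016,0,0,0,0.075],[-0.03,0.3,0.02,0,0,0,0.075]],
  ],
)

```text
clock: 48.38
tool_pos: [0.4867, -0.0417, 0.2676]
tcp_rot: [0.001, 1.569, -0.001]
force: [-0.0, -0.2, -0.1]
opening: 0.0748
```

Request:
move_arm(
  deltas=[
    [[0,0.06,0.004,0,0,0,0.075],[0,0.12,0.008,0,0,0,0.075],[0,0.18,0.012,0,0,0,0.075],[0,0.24,0.016,0,0,0,0.075],[0,0.3,0.02,0,0,0,0.075]],
  ],
)

```text
clock: 49.0
tool_pos: [0.5071, 0.2581, 0.2674]
tcp_rot: [0.001, 1.57, -0.001]
force: [1.4, -1.0, 0.2]
opening: 0.0744
```

Request:
move_arm(
  deltas=[
    [[0,0.03,0,0,0,0,0.075],[0,0.06,0,0,0,0,0.075],[0,0.09,0,0,0,0,0.075],[0,0.1,0,0,0,0,0.075],[0,0.1,0,0,0,0,0.075]],
  ],
)

```text
clock: 49.62
tool_pos: [0.5069, 0.3563, 0.2669]
tcp_rot: [-0.0, 1.571, -0.001]
force: [-0.1, 0.6, 0.3]
opening: 0.0751
```

```bash
python3 - <<'E'
from wts import *
c=cam("wrist","w18"); c["_lim"]=285; wts(c) 
plan(.4455,.3747,.1,90)
E
```

```text
[149.1 171.1] 25236 top 0.0537 ctr [0.4757 0.1731] diam 0.2645 mean [0.4694 0.1804]
[ 14.1 193.2] 3165 top 0.0574 ctr [0.4847 0.016 ] diam 0.171 mean [0.5006 0.02  ]
[330.8 149.1] 1691 top 0.0456 ctr [0.4454 0.3748] diam 0.0481 mean [0.4453 0.3747]
pos [0.5074 0.3553 0.267 ] yaz 89.9 tilt 0.06 q7 50.2 F [ 0.2 -0.5  0.2] op 0.0755
delta tool [ 0.167   0.0195 -0.062 ] len 0.179 rx -0.1
```

View pics/w18.png

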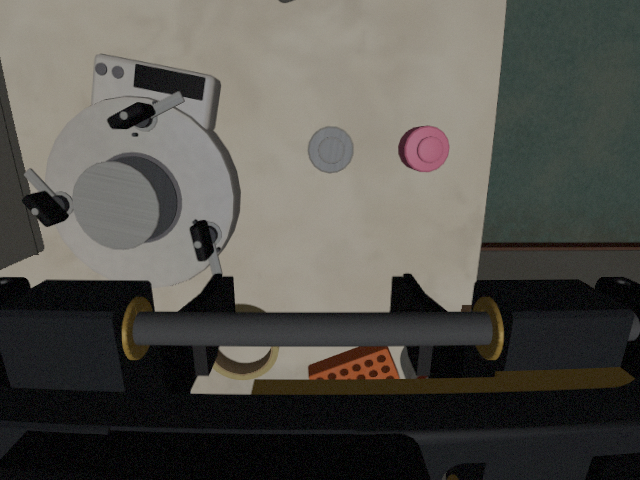

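Request:
move_arm(
  deltas=[
    [[0.03,0.006,-0.015,0,0,0,0.075],[0.07,0.012,-0.03,0,0,0,0.075],[0.11,0.018,-0.05,0,0,0,0.075],[0.15,0.0195,-0.062,0,0,0,0.075],[0.18,0.0195,-0.062,0,0,0,0.075]],
  ],
)

```text
clock: 50.3
tool_pos: [0.4443, 0.3741, 0.0858]
tcp_rot: [-0.0, 1.571, -0.002]
force: [0.1, 0.6, -0.6]
opening: 0.0752
```

Request:
move_arm(
  deltas=[
    [[0.02,0,0,0,0,0,0.075],[0.025,0,0,0,0,0,0.075],[0.03,0,0,0,0,0,0.075],[0.03,0,0,0,0,0,0.075],[0.03,0,0,0,0,0,0.075]],
  ],
)

```text
clock: 50.92
tool_pos: [0.4456, 0.3763, 0.0579]
tcp_rot: [0.001, 1.57, -0.0]
force: [-0.0, 0.4, 0.6]
opening: 0.0749
```

```bash
python3 - <<'E'
from wts import *
plan(.4455,.3747,.014,90)
E
```

```text
pos [0.4456 0.3763 0.0579] yaz 89.9 tilt 0.08 q7 43.1 F [-0.   0.4  0.6] op 0.0749
delta tool [ 0.0439 -0.0016 -0.0001] len 0.044 rx -0.1
```

Request:
move_arm(
  deltas=[
    [[0.015,-0.001,0,0,0,0,0.075],[0.03,-0.0015,0,0,0,0,0.075],[0.04,-0.0015,0,0,0,0,0.075],[0.043,-0.0015,0,0,0,0,0.075],[0.043,-0.0015,0,0,0,0,0.075]],
  ],
)

```text
clock: 51.55
tool_pos: [0.445, 0.3745, 0.0138]
tcp_rot: [0.0, 1.571, -0.001]
force: [-0.6, -0.2, -0.7]
opening: 0.0752
```

Request:
move_arm(
  deltas=[
    [[0,0,0,0,0,0,0.06],[0,0,0,0,0,0,0.05],[0,0,0,0,0,0,0.03],[0,0,0,0,0,0,0.0],[0,0,0,0,0,0,0.0]],
  ],
)

```text
clock: 52.18
tool_pos: [0.4452, 0.3748, 0.0144]
tcp_rot: [0.001, 1.57, -0.0]
force: [0.2, -0.2, 1.0]
opening: 0.0474
```

```bash
python3 - <<'E'
from wts import *
plan(.4455,.3747,.014,90)
E
```

```text
pos [0.4452 0.3748 0.0144] yaz 90.0 tilt 0.04 q7 42.5 F [ 0.2 -0.2  1. ] op 0.0474
delta tool [ 0.0004 -0.0001  0.0003] len 0.0 rx -0.0
```

Request:
move_arm(
  deltas=[
    [[-0.03,0,0,0,0,0,0],[-0.07,0,0,0,0,0,0],[-0.11,0,0,0,0,0,0],[-0.15,0,0,0,0,0,0],[-0.15,0,0,0,0,0,0]],
  ],
)

```text
clock: 52.8
tool_pos: [0.4464, 0.3757, 0.1668]
tcp_rot: [0.003, 1.566, 0.002]
force: [0.5, 0.6, -3.9]
opening: 0.0475
```

```bash
python3 - <<'E'
from wts import *
cam("scene")
plan(.4935,.1727,.16,90)
E
```

```text
pos [0.4452 0.3746 0.1643] yaz 90.0 tilt 0.07 q7 44.6 F [-0.2  0.2 -4.5] op 0.0474
delta tool [ 0.0042 -0.2018  0.0484] len 0.208 rx -0.0
```

Request:
move_arm(
  deltas=[
    [[0,-0.04,0.01,0,0,0,0],[0,-0.08,0.02,0,0,0,0],[0,-0.12,0.03,0,0,0,0],[0,-0.165,0.04,0,0,0,0],[0,-0.202,0.048,0,0,0,0]],
  ],
)

```text
clock: 53.48
tool_pos: [0.4915, 0.1695, 0.161]
tcp_rot: [-0.0, 1.575, -0.003]
force: [0.5, 0.3, -3.1]
opening: 0.0476
```

Request:
move_arm(
  deltas=[
    [[0.01,0,0,0,0,0,0],[0.02,0,0,0,0,0,0],[0.03,0,0,0,0,0,0],[0.04,0,0,0,0,0,0],[0.045,0,0,0,0,0,0]],
  ],
)

```text
clock: 54.1
tool_pos: [0.4923, 0.1729, 0.118]
tcp_rot: [-0.001, 1.572, 0.0]
force: [0.3, -0.3, -4.2]
opening: 0.0471
```

```bash
python3 - <<'E'
from wts import *
cam("scene");cam("scene");cam("scene")
plan(.4935,.1722,.104,90)
E
```

```text
pos [0.4928 0.1726 0.1189] yaz 90.0 tilt 0.01 q7 67.0 F [-0.   0.2 -4.5] op 0.0477
delta tool [ 0.0149 -0.0004  0.0007] len 0.015 rx -0.0
```

Request:
move_arm(
  deltas=[
    [[0.005,0,0.0005,0,0,0,0],[0.01,0,0.0005,0,0,0,0],[0.013,0,0.0005,0,0,0,0],[0.015,0,0.0005,0,0,0,0],[0.016,0,0.0005,0,0,0,0]],
  ],
)

```text
clock: 54.88
tool_pos: [0.4933, 0.1724, 0.103]
tcp_rot: [0.001, 1.571, -0.001]
force: [-0.8, -1.0, -2.0]
opening: 0.0472
```

Request:
move_arm(
  deltas=[
    [[0.001,0,0,0,0,0,0],[0.002,0,0,0,0,0,0],[0.003,0,0,0,0,0,0],[0.004,0,0,0,0,0,0],[0.004,0,0,0,0,0,0]],
  ],
)

```text
clock: 55.5
tool_pos: [0.4934, 0.1724, 0.0992]
tcp_rot: [0.001, 1.571, -0.001]
force: [-1.2, -1.2, -0.2]
opening: 0.0473
```

```bash
python3 - <<'E'
from wts import *
for i in range(3): cam("scene"); plan(.4935,.1722,.104,90)
E
```

```text
pos [0.4934 0.1725 0.0992] yaz 90.0 tilt 0.0 q7 66.8 F [-1.4 -0.4 -1.5] op 0.0475
delta tool [-0.0048 -0.0003  0.0001] len 0.005 rx -0.0
pos [0.4934 0.1724 0.0992] yaz 90.0 tilt 0.0 q7 66.8 F [-0.8 -0.5  0.2] op 0.0474
delta tool [-0.0048 -0.0002  0.0001] len 0.005 rx -0.0
pos [0.4934 0.1725 0.0992] yaz 90.0 tilt 0.0 q7 66.8 F [-1.7 -0.9 -0.4] op 0.0469
delta tool [-0.0048 -0.0003  0.0001] len 0.005 rx -0.0
```

Load nearly all on the pan. Release.

Request:
move_arm(
  deltas=[
    [[0,0,0,0,0,0,0.049],[0,0,0,0,0,0,0.052],[0,0,0,0,0,0,0.06],[0,0,0,0,0,0,0.068],[0,0,0,0,0,0,0.068]],
  ],
)

```text
clock: 56.28
tool_pos: [0.4935, 0.1725, 0.0991]
tcp_rot: [0.001, 1.57, -0.0]
force: [1.2, 0.2, -0.1]
opening: 0.0663
```

Request:
move_arm(
  deltas=[
    [[0,0,0,0,0,0,0.068],[-0.01,0,0,0,0,0,0.068],[-0.03,0,0,0,0,0,0.068],[-0.07,0,0,0,0,0,0.068],[-0.1,0,0,0,0,0,0.068]],
  ],
)

```text
clock: 56.9
tool_pos: [0.4939, 0.1727, 0.2015]
tcp_rot: [0.001, 1.569, 0.0]
force: [0.6, -0.1, 0.8]
opening: 0.0682
```

```bash
python3 - <<'E'
from panw import *
panw(cam("wrist","w19"));plan(.4935,.1727,.1,90); 
E
```

```text
n 3830 top z 0.1294
bbox mid [0.493  0.1722 0.1161] ext [0.0449 0.0439 0.0273]
pan z 0.0847
pos [0.4959 0.1735 0.2057] yaz 90.0 tilt 0.49 q7 67.4 F [1.7 0.3 3.1] op 0.068
delta tool [ 0.1056 -0.0011 -0.0032] len 0.106 rx -0.0
```

View pics/w19.png

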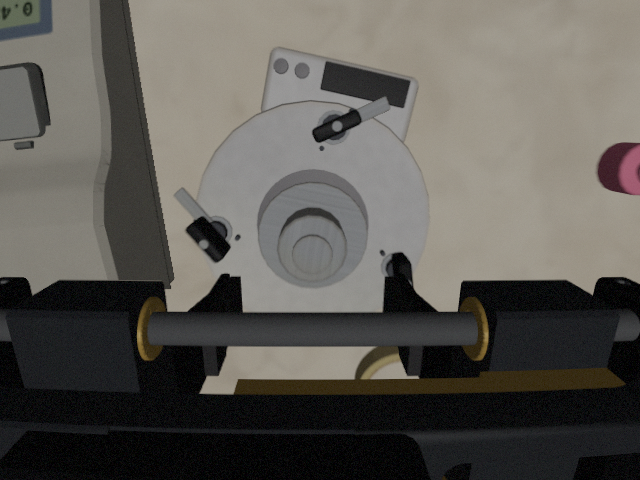

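Request:
move_arm(
  deltas=[
    [[0,0,0,0,0,0,0.068],[0.04,0,0,0,0,0,0.068],[0.07,0,0,0,0,0,0.068],[0.085,0,0,0,0,0,0.068],[0.09,0,0,0,0,0,0.068]],
  ],
)

```text
clock: 57.58
tool_pos: [0.4928, 0.1722, 0.108]
tcp_rot: [0.0, 1.573, -0.001]
force: [-0.1, 0.0, -0.3]
opening: 0.0682
```

Request:
move_arm(
  deltas=[
    [[0.004,0,0,0,0,0,0.068],[0.008,0,0,0,0,0,0.068],[0.01,0,0,0,0,0,0.06],[0.01,0,0,0,0,0,0.05],[0.01,0,0,0,0,0,0.0]],
  ],
)

```text
clock: 58.2
tool_pos: [0.4936, 0.1725, 0.0993]
tcp_rot: [0.001, 1.57, -0.0]
force: [-1.7, -3.7, 0.3]
opening: 0.0479
```

Request:
move_arm(
  deltas=[
    [[0,0,0,0,0,0,0],[-0.005,0,0,0,0,0,0],[-0.02,0,0,0,0,0,0],[-0.06,0,0,0,0,0,0],[-0.11,0,0,0,0,0,0]],
  ],
)

```text
clock: 58.82
tool_pos: [0.4921, 0.172, 0.2095]
tcp_rot: [-0.0, 1.574, -0.001]
force: [0.4, 0.6, -4.1]
opening: 0.0471
```

Request:
move_arm(
  deltas=[
    [[-0.02,-0.045,0,0,0,0,0],[-0.03,-0.09,-0.001,0,0,0,0],[-0.03,-0.14,-0.001,0,0,0,0],[-0.03,-0.19,-0.002,0,0,0,0],[-0.03,-0.232,-0.003,0,0,0,0]],
  ],
)

```text
clock: 59.45
tool_pos: [0.4895, -0.0617, 0.2397]
tcp_rot: [0.002, 1.571, -0.002]
force: [1.0, -0.8, -3.1]
opening: 0.0475
```

```bash
python3 - <<'E'
from panw import *
plan(.400,-.350,.24,90); 
E
```

```text
pos [ 0.4895 -0.0617  0.2397] yaz 89.9 tilt 0.0 q7 93.9 F [ 1.  -0.8 -3.1] op 0.0475
delta tool [-0.0004 -0.2885 -0.0889] len 0.302 rx -0.1
```

Request:
move_arm(
  deltas=[
    [[0,-0.058,-0.018,0,0,0,0],[0,-0.116,-0.036,0,0,0,0],[0,-0.174,-0.054,0,0,0,0],[0,-0.232,-0.072,0,0,0,0],[0,-0.288,-0.089,0,0,0,0]],
  ],
)

```text
clock: 60.08
tool_pos: [0.3998, -0.3489, 0.2397]
tcp_rot: [0.001, 1.57, -0.0]
force: [1.8, 0.2, -4.1]
opening: 0.0477
```

Request:
move_arm(
  deltas=[
    [[0.03,0,0,0,0,0,0],[0.07,0,0,0,0,0,0],[0.11,0,0,0,0,0,0],[0.15,0,0,0,0,0,0],[0.18,0,0,0,0,0,0]],
  ],
)

```text
clock: 60.7
tool_pos: [0.4004, -0.3466, 0.0577]
tcp_rot: [0.002, 1.572, 0.001]
force: [1.0, 0.5, -3.3]
opening: 0.0474
```

```bash
python3 - <<'E'
from panw import *
cam("scene");cam("scene");cam("scene")
plan(.400,-.350,.019,90); cam("wrist","w20")
E
```

```text
pos [ 0.3999 -0.3464  0.0582] yaz 90.0 tilt 0.23 q7 133.7 F [ 0.9 -0.4 -3.2] op 0.0474
delta tool [ 0.0391 -0.0037  0.0003] len 0.039 rx -0.0
```

View pics/w20.png

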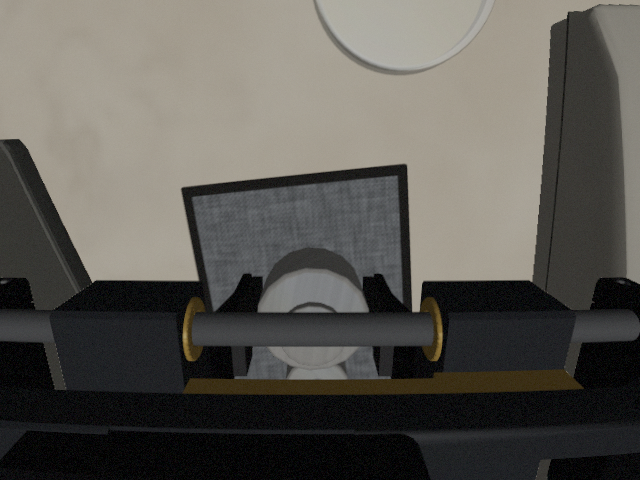

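Request:
move_arm(
  deltas=[
    [[0.015,-0.001,0,0,0,0,0],[0.028,-0.001,0,0,0,0,0],[0.034,-0.001,0,0,0,0,0],[0.037,-0.001,0,0,0,0,0],[0.038,-0.001,0,0,0,0,0]],
  ],
)

```text
clock: 61.52
tool_pos: [0.4011, -0.3485, 0.021]
tcp_rot: [0.001, 1.571, -0.001]
force: [0.1, -0.8, -3.4]
opening: 0.0475
```

```bash
python3 - <<'E'
from panw import *
for i in range(3): cam("scene"); plan(.400,-.350,.0185,90)
E
```

```text
pos [ 0.4011 -0.3486  0.021 ] yaz 90.0 tilt 0.01 q7 135.3 F [-1.1 -0.6 -3.1] op 0.0473
delta tool [ 0.0025 -0.0014 -0.0011] len 0.003 rx -0.0
pos [ 0.4012 -0.3486  0.0212] yaz 90.0 tilt 0.02 q7 135.3 F [ 0.2  1.  -3.7] op 0.0469
delta tool [ 0.0027 -0.0014 -0.0012] len 0.003 rx -0.0
pos [ 0.4012 -0.3486  0.0213] yaz 90.0 tilt 0.03 q7 135.3 F [ 0.5  0.2 -4.5] op 0.0477
delta tool [ 0.0028 -0.0014 -0.0012] len 0.003 rx -0.0
```

Request:
move_arm(
  deltas=[
    [[0.001,0,0,0,0,0,0],[0.002,0,0,0,0,0,0],[0.0025,0,0,0,0,0,0],[0.003,0,0,0,0,0,0],[0.003,0,0,0,0,0,0]],
  ],
)

```text
clock: 62.3
tool_pos: [0.401, -0.3484, 0.0184]
tcp_rot: [0.001, 1.571, -0.0]
force: [-1.3, 0.9, 2.3]
opening: 0.047
```

```bash
python3 - <<'E'
from panw import *
for i in range(2): cam("scene"); plan(.400,-.350,.0185,90)
E
```

```text
pos [ 0.401  -0.3484  0.0184] yaz 90.0 tilt 0.02 q7 135.4 F [-1.9  2.8  3.4] op 0.0472
delta tool [-0.0001 -0.0016 -0.001 ] len 0.002 rx -0.0
pos [ 0.401  -0.3484  0.0185] yaz 90.0 tilt 0.02 q7 135.4 F [-2.4  2.   3.5] op 0.0474
delta tool [-0.     -0.0016 -0.001 ] len 0.002 rx -0.0
```

In contact with the mat; release and rise.

Request:
move_arm(
  deltas=[
    [[-0.0005,0,0,0,0,0,0.05],[-0.0005,0,0,0,0,0,0.06],[-0.0005,0,0,0,0,0,0.068],[-0.0005,0,0,0,0,0,0.068],[-0.0005,0,0,0,0,0,0.068]],
  ],
)

```text
clock: 63.02
tool_pos: [0.4011, -0.3485, 0.0185]
tcp_rot: [0.001, 1.571, -0.001]
force: [-0.7, -0.8, 0.5]
opening: 0.0675
```

Request:
move_arm(
  deltas=[
    [[-0.005,0,0,0,0,0,0.068],[-0.04,0,0,0,0,0,0.068],[-0.1,0,0,0,0,0,0.068],[-0.16,0,0,0,0,0,0.068],[-0.22,0,0,0,0,0,0.068]],
  ],
)

```text
clock: 63.65
tool_pos: [0.4007, -0.3484, 0.241]
tcp_rot: [0.001, 1.57, -0.001]
force: [1.2, -0.9, 0.1]
opening: 0.0679
```

Request:
move_arm(
  deltas=[
    [[-0.01,0,0.02,0,0,0,0.068],[-0.02,0,0.04,0,0,0,0.068],[-0.03,0,0.06,0,0,0,0.068],[-0.03,0,0.08,0,0,0,0.068],[-0.03,0,0.08,0,0,0,0.068]],
  ],
)

```text
clock: 64.28
tool_pos: [0.4821, -0.3478, 0.2684]
tcp_rot: [-0.001, 1.571, 0.001]
force: [-0.8, 0.2, -0.7]
opening: 0.0682
```

```bash
python3 - <<'E'
from wts import *
cam("scene");cam("scene")
plan(.400,-.350,.0185,90)
c=cam("wrist","w21"); c["_lim"]=290; wts(c); cam("side","d6"); c=cam("scene","s6")
s=cam("side"); crop(s,180,200,240,170,3,"d6c")
X=cloud(s); Z=X[...,2]; d=np.hypot(X[...,0]-.4935,X[...,1]-.173); print("pan z side",np.nanmedian(Z[(d<.03)&(abs(Z-.09)<.015)]))
E
```

```text
pos [ 0.4802 -0.3487  0.2684] yaz 89.9 tilt 0.06 q7 127.1 F [-0.3 -1.  -0.6] op 0.068
delta tool [ 0.25   -0.0014 -0.08  ] len 0.262 rx -0.1
[488.8  79.9] 7097 top 0.0595 ctr [ 0.4178 -0.1136] diam 0.3603 mean [ 0.3438 -0.1644]
[166.5 130. ] 4095 top 0.0585 ctr [ 0.424  -0.5364] diam 0.1997 mean [ 0.398  -0.5042]
[312.7 131.9] 1725 top 0.0488 ctr [ 0.4013 -0.3488] diam 0.0479 mean [ 0.4012 -0.3487]
[317.4 194.2] 958 top 0.0405 ctr [ 0.4661 -0.3437] diam 0.0372 mean [ 0.466  -0.3438]
[323.8 253.6] 539 top 0.0375 ctr [ 0.5346 -0.3364] diam 0.0307 mean [ 0.5346 -0.3364]
pan z side 0.08963929751488697
```

View pics/w21.png

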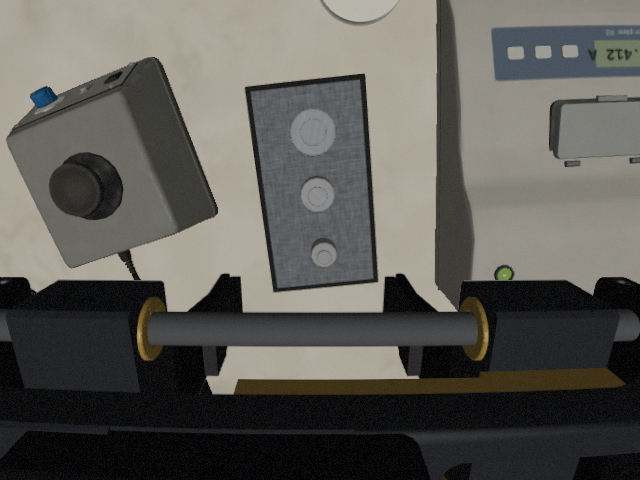

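View pics/d6c.png

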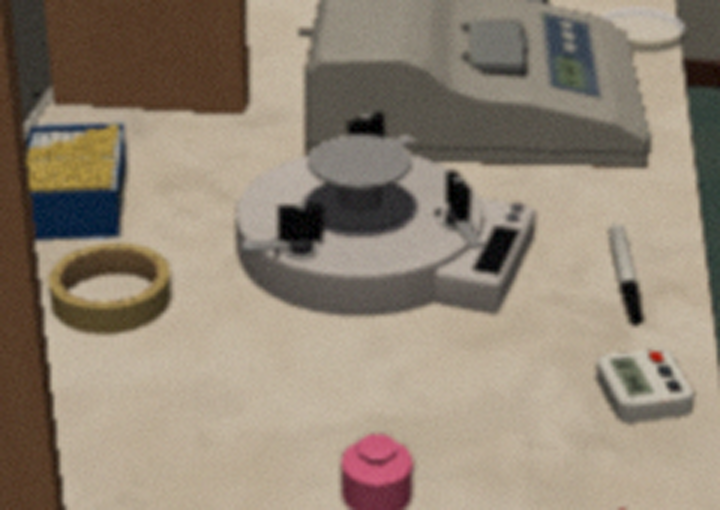

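View pics/s6.png

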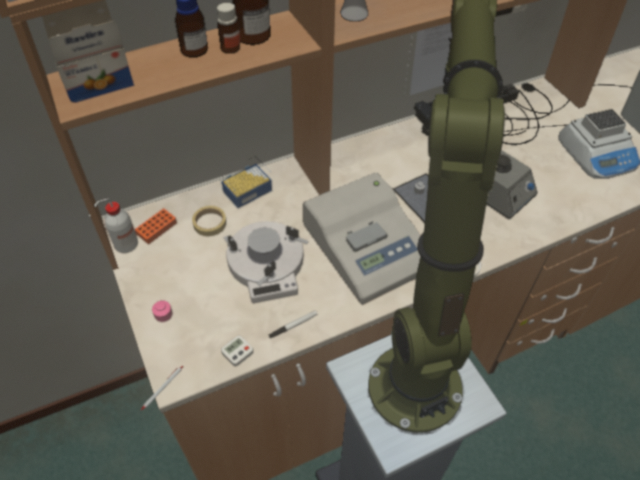

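```bash
python3 -c "
from h import *
print(ctrl.get_state()['force'].round(1)); print(ctrl.hand_in())"
```

```text
[-0.2  0.3 -0.2]
the job is handed in; nothing more can be done
None
```

The job is done and handed in at about 64 s of the 210 s; the hand-in gives no verdict, so what follows rests on my own checks.

**What I did:** I turned the front, right and left bolts anticlockwise to their end stops. I felt the stop each time as a moment of 0.6–0.7 N m. Then I set the small, mid and large weights on the pan one at a time, let each settle with the jaws open, and moved each to the mat.

| Weight | Distance from pan centre | Pan sank (rough, by depth image) | Position on bench (m) |
|---|---|---|---|
| small | about 1 mm | about 1 mm | (0.535, -0.336) |
| mid | about 1–2 mm | about 3 mm | (0.466, -0.344) |
| large | about 1 mm | about 6 mm | (0.401, -0.349) |

**Last checks:**
- **Weights:** all three stand upright on the mat, whose centre I measured at (0.466, -0.345). Nothing had been knocked aside in any view.
- **Pan:** it is empty, with its top read at about 90 mm.
- **Bolts:** all three tabs point outward in the last view.
- **Bystanders and robot:** the timer, tape roll and petri dish look unmoved. The pink look-alike was not touched. The robot is clear of everything.

No check failed. Two readings were looser than the rest. The wrist camera put the pan 1–2 mm off the side camera. Its direction for the left bolt was about 2° off the expected end stop, because it saw that bolt at an angle, so I relied on the moment at the stop there.

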